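# Fit the plug-in modules into the card frame

## Task

Fit the three plug-in modules with red handles into the card frame, each in the bay whose opening matches the width of its front panel, and lower them in without dropping them, until every front panel lies flat on the frame's rails between its neighbours. Leave the grey module with the white handle, the screwdriver and the multimeter where they are.

Things in the scene. Friction and masses are not known exactly. Their poses are not given: they have to be found in the camera images.
- module_narrow: narrow module: black front panel 128.5 (x) x 40 (y) x 4 mm facing up, case 94 x 28 x 60 mm below, 0.17 to 0.55 kg. Origin: centre of the panel's underside, 60 mm above the bench at the start; z up. Red handle bar along x, 60 mm long, 10 wide (y), 10 high, its middle 39 mm and top 44 mm above the origin, on legs at x = +-25 mm; 30 mm free under it. Either end may go first.
- module_medium: medium module: black front panel 128.5 (x) x 60 (y) x 4 mm facing up, case 94 x 48 x 60 mm below, 0.17 to 0.55 kg. Origin: centre of the panel's underside, 60 mm above the bench at the start; z up. Red handle bar along x, 60 mm long, 10 wide (y), 10 high, its middle 39 mm and top 44 mm above the origin, on legs at x = +-25 mm; 30 mm free under it. Either end may go first.
- module_wide: wide module: black front panel 128.5 (x) x 80 (y) x 4 mm facing up, case 94 x 68 x 60 mm below, 0.17 to 0.55 kg. Origin: centre of the panel's underside, 60 mm above the bench at the start; z up. Red handle bar along x, 60 mm long, 10 wide (y), 10 high, its middle 39 mm and top 44 mm above the origin, on legs at x = +-25 mm; 30 mm free under it. Either end may go first.
- bay_narrow: narrow bay (fixed): opening 50 mm long (y) between black blank panels, 5 mm to spare either side of the 40 mm panel. Origin: centre of the opening, level with the rail tops, 85 mm above the bench; a fitted module's origin lies at it, x along x. Red card guides leave 104 mm (x) for the case; the blank panels rise 4 mm above the origin.
- bay_medium: medium bay (fixed): opening 70 mm long (y) between black blank panels, 5 mm to spare either side of the 60 mm panel. Origin: centre of the opening, level with the rail tops, 85 mm above the bench; a fitted module's origin lies at it, x along x. Red card guides leave 104 mm (x) for the case; the blank panels rise 4 mm above the origin.
- bay_wide: wide bay (fixed): opening 90 mm long (y) between black blank panels, 5 mm to spare either side of the 80 mm panel. Origin: centre of the opening, level with the rail tops, 85 mm above the bench; a fitted module's origin lies at it, x along x. Red card guides leave 104 mm (x) for the case; the blank panels rise 4 mm above the origin.
- frame: 3U card frame lying on its back, open front upwards, fixed: 133 (x) x 330 (y) x 89 mm high, black side plates, two aluminium front rails along y on which the panels lie. Its three bays stand in a row along y, 107 mm apart, in any order; fitted handles reach 129 mm above the bench. Origin: centre of its underside.
- module_grey: bystander: plug-in module with a light grey front panel and a white handle, otherwise made like the medium module (60 mm panel); origin as there. Stays where it stands.
- screwdriver: bystander: screwdriver 170 mm long lying on the bench along its x; origin at its middle, on the underside. Stays where it lies.
- multimeter: bystander: yellow hand-held multimeter 165 x 78 x 46 mm lying on its back; origin: centre of its underside. Stays where it lies.
Not all that is in view belongs to the job. Leave any pink look-alike of the module_narrow alone.

How it is judged (in metres and radians):
At the end, for the whole second after the job is handed in: Each red-handled module sits in the bay of its width: centre within 10 mm, panel on the rails (-4 to +3 mm), level within 0.04 rad, along the bay within 0.12 rad, released and at rest; grey module, screwdriver and multimeter within 20 mm of their places (horizontal distance between module_narrow and bay_narrow below 0.01 m and z of module_narrow in the frame of bay_narrow between -0.004 and 0.003 m and angle between each of module_narrow, module_medium, module_wide's own z axis and vertical below 0.04 rad and angle between the x axis of module_narrow and the x axis of bay_narrow, either way round below 0.12 rad and linear speed of each of module_narrow, module_medium, module_wide below 0.02 m/s and angular speed of each of module_narrow, module_medium, module_wide below 0.1 rad/s and contact force between the fingers and module_narrow below 0.1 N and horizontal distance between module_medium and bay_medium below 0.01 m and z of module_medium in the frame of bay_medium between -0.004 and 0.003 m and angle between the x axis of module_medium and the x axis of bay_medium, either way round below 0.12 rad and contact force between the fingers and module_medium below 0.1 N and horizontal distance between module_wide and bay_wide below 0.01 m and z of module_wide in the frame of bay_wide between -0.004 and 0.003 m and angle between the x axis of module_wide and the x axis of bay_wide, either way round below 0.12 rad and contact force between the fingers and module_wide below 0.1 N and distance of each of module_grey, screwdriver, multimeter from where it was at the start of the episode below 0.02 m); the robot touches nothing.
It fails at once if the narrow module is dropped (it falls, out of the gripper, faster than 0.7 m/s, as from about 25 mm) (linear speed of module_narrow above 0.7 m/s and contact force between the fingers and module_narrow below 0.05 N).
It fails at once if the medium module is dropped (it falls, out of the gripper, faster than 0.7 m/s, as from about 25 mm) (linear speed of module_medium above 0.7 m/s and contact force between the fingers and module_medium below 0.05 N).
It fails at once if the wide module is dropped (it falls, out of the gripper, faster than 0.7 m/s, as from about 25 mm) (linear speed of module_wide above 0.7 m/s and contact force between the fingers and module_wide below 0.05 N).
It fails at once if the grey module, the screwdriver or the multimeter is moved by more than 20 mm (distance of any of module_grey, screwdriver, multimeter from where it was at the start of the episode above 0.02 m).
It also fails if it takes over 96 s, if anything falls off the work surface, if the arm or the gripper's body presses on something with over 40 N, if the wrist force passes 120 N, or if a joint passes its speed limit or range.

## Robot

A 6-joint arm with a two-finger parallel gripper is mounted at the origin on the work surface. World frame = base frame: x ahead of the robot, y to its left, z up, the work surface at z = 0. Lengths are in mm, angles in rad, forces in N, time in s.
With the tool pointing down it reaches from about 325 to 900 mm from the base axis. Payload 3.5 kg.
Tool frame: the origin (TCP) lies at the very end of the fingers, on their centre line; the grasp point (between the pads) lies ctrl.grip_point_offset behind it (ctrl.grip_point_offset is the distance from the TCP to the grasp point, in mm); x points along the fingers, z is the direction in which the jaws open and shut, and the axes are right-handed (so a half turn about x gives the same grasp; the last joint's range is limited). The gripper opens to 85 mm and grips with 20 to 120 N. Pads are 22 mm wide; open, the fingers measure 114 mm over their backs; the gripper's body (76 mm by 85 mm) begins 54 mm behind the grasp point. The pads swing forward as they close: fully open they stand 13 mm farther back than shut.
Start: joints at [1.222, 0.276, -0.026, 1.268, 0, 1.467], TCP at [152.089, 606.21, 231.313] pointing down, gripper open.
Joint ranges: [-3.12, 3.12], [-0.85, 1.88], [-1.08, 1.24], [-1.95, 2.15], [-1.57, 1.53], [-3.14, 3.14]. Speed limits (rad/s): [2.57, 2.57, 3.14, 3.14, 3.14, 3.14].

## Interface

Orientations are given as a unit quaternion [w, x, y, z].
In Python, from rig import telemetry, eyes, ctrl, models gives the robot as it stands.
- The arm moves only by the shell command python3 -m handwheel 'ROWS' [FORCE]. ROWS is JSON, a list of rows, each a list of 5 numbers: the shift along the tool's x, y, z in m, then the turn about the tool's x in degrees, then the opening, from 0 (shut) to 1 (fully open). A call has 1 to 5 rows; each row is the pose to reach, as a shift and turn from the pose commanded when the call began, along the tool's axes at that moment; what a row does not reach only later rows make up. A row lasts 1/8 s, in which the tool goes at most 62.5 mm and 10.7 degrees, less where a joint would pass 70% of its speed; a pose out of reach is approached as far as the arm can. A call with a gripper value outside its range is refused whole. The fingers move at their own pace and stop on an object; FORCE is the grip in N (left out, the last holds). Time passes only in rows, so rows that repeat a pose let the fingers close. It gives the time, the measured TCP pose, the force and the opening at its end, in the units of the state.
- telemetry.get_obs(): the state, without advancing time (a new reading comes with each control period).
- eyes.capture(name): name is "scene" or "side" or "wrist"; returns a dict with "pixels" (400x640x3 uint8, blue, green, red), "K" (3x3 intrinsics, pixels), "rvec" (rotation vector, rad) and "tvec" (3), from world to camera coordinates, as OpenCV has them. Camera axes: x right, y down, z forward; pixel columns grow to the right and rows downward; lengths in mm; the calibration is good to about 2 mm. A picture is of the moment at which its call begins. There is no depth.
- ctrl.hand_in(): hands the job in, once; it reports no verdict.
Trained networks look in the newest picture that a camera, given by its name, has taken for a name from the list of things; names that differ only in an ending like _2 or _b are one class to them, and where a whole thing is asked for, a point or a joint stands for the part that bears it (a point fixed in the world has none). Each returns a list of dicts, best first, with "p" (0 to 1); they miss things now and then, are a little off and sometimes report something else, mostly with a low value. They report only what shows in the picture. A call takes as long as a camera call. They do not tell look-alikes from the thing itself.
- models.spot_in(camera, label): "centre" ([row, column] in pixels, amid what is visible of it).
- models.trace(camera, label): "mask" (400x640 bool, what is visible of it) and "centre" ([row, column] in pixels, amid what is visible of it).
The state is a dict: "time_s": time; "joint_pos": joint angles; "joint_velocities": joint speeds; "tau": joint torques, N m; "tool_pos": TCP position; "eef_rot": TCP orientation; "contact_force": force on the tool from outside, world axes, zero at the start; "wrist_torque": the same for the moment, N m; "gripper_width": opening from 0.0 (shut) to 1.0 (fully open).
Only numpy, scipy, OpenCV 4.12 (cv2) and the standard library are available. Lean on these libraries where they do the work, as an engineer would, in place of code of your own. Each camera call takes 0.05 s, during which the arm holds its last target.

## Working session

There is one attempt and no reset: what is moved stays moved. The work goes in short steps, Python scripts to look and compute and a shell command to move; the robot and the scene stay as the last step left them, time stands still between calls to the robot, and variables do not carry over. Pictures are saved under pics/ and viewed, and the job is handed in when it is done.

```bash
ls; mkdir -p pics
python3 - <<'E'
from rig import telemetry, eyes, ctrl, models
import cv2
print(telemetry.get_obs(), ctrl.grip_point_offset)
for n in ["scene","side","wrist"]:
    c=eyes.capture(n); cv2.imwrite(f"pics/{n}0.png",c["pixels"]); print(n,c["K"].tolist(),c["rvec"],c["tvec"])
E
```

```text
pics
{'time_s': 0.0, 'joint_pos': array([ 1.22159565e+00,  2.77123669e-01, -2.78972632e-02,  1.26800393e+00,
        2.58349158e-05,  1.46739131e+00]), 'joint_velocities': array([ 0.00150173, -0.00185871, -0.00093524, -0.00029012,  0.00171487,
       -0.00033374]), 'tau': array([-3.97699614e-04, -4.45506227e+01,  2.95201707e+01,  1.63823983e-02,
       -1.98319526e-05,  6.07981121e-06]), 'tool_pos': array([151.81510184, 605.47118815, 230.15778151]), 'eef_rot': array([ 0.55685001, -0.43534434,  0.55819557,  0.43452398]), 'contact_force': array([-0.62503953,  0.35658084,  0.0914252 ]), 'wrist_torque': array([-0.0001974 ,  0.04846633,  0.00594564]), 'gripper_width': 1.0009793161420584} 18.700000000000003
scene [[477.80992596353053, 0.0, 315.9912178716041], [0.0, 477.80992596353053, 199.75539575360338], [0.0, 0.0, 1.0]] [ 1.80400044  1.95367008 -0.60393959] [  -7.20031469 -376.36963317 1571.82744271]
side [[406.47817132773474, 0.0, 324.55057073089665], [0.0, 406.47817132773474, 197.9604319950989], [0.0, 0.0, 1.0]] [ 0.78850199  2.53338944 -1.18696392] [ 384.27320736 -158.07184669 1620.57389259]
wrist [[302.6117187378405, 0.0, 318.9675937363206], [0.0, 302.6117187378405, 202.32647883948988], [0.0, 0.0, 1.0]] [-2.29329695 -1.78967285 -0.24844096] [-624.62934505  -35.61010897  379.73944427]
```

View pics/scene0.png

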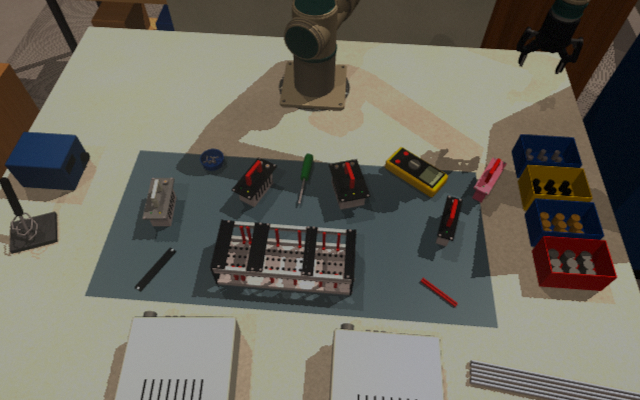

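View pics/side0.png

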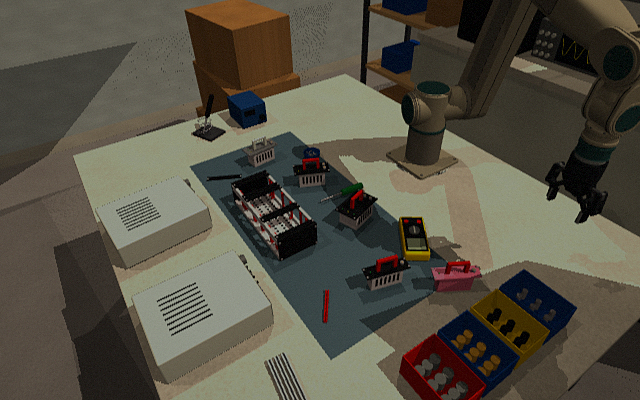

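View pics/wrist0.png

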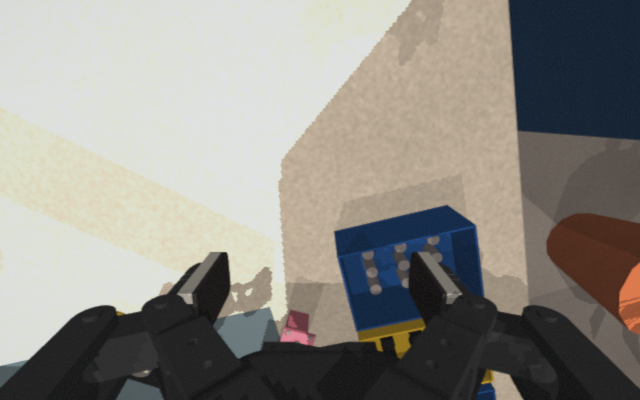

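```bash
cat > h.py <<'E'
import numpy as np, cv2
from rig import telemetry, eyes, ctrl, models
def cam(n): return eyes.capture(n)
def proj(c,P): return cv2.projectPoints(np.asarray(P,float).reshape(-1,1,3),np.asarray(c["rvec"],float),np.asarray(c["tvec"],float),c["K"],None)[0].reshape(-1,2)
def ray(c,uv,z):
    R=cv2.Rodrigues(np.asarray(c["rvec"],float))[0]; t=np.asarray(c["tvec"],float).ravel()
    uv=np.atleast_2d(np.asarray(uv,float)); d=np.c_[(uv-[c["K"][0,2],c["K"][1,2]])/[c["K"][0,0],c["K"][1,1]],np.ones(len(uv))]@R
    C=-R.T@t
    return C+d*((z-C[2])/d[:,2])[:,None]
E
python3 - <<'E'
from h import *
c=cam("scene"); im=c["pixels"]
cv2.imwrite("pics/z1.png",cv2.resize(im[140:310,190:500],None,fx=2.58,fy=2.58,interpolation=cv2.INTER_CUBIC))
for n in ["scene","side"]:
    c=cam(n)
    for l in ["module_narrow","module_medium","module_wide","bay_narrow","bay_medium","bay_wide","frame","module_grey","screwdriver","multimeter"]:
        for r in models.spot_in(n,l)[:4]:
            row,col=r["centre"]; z=104 if l[:3]=="mod" else 85 if l[:3]=="bay" else 20
            print(n,l,round(r["p"],2),np.round(r["centre"]),np.round(ray(c,[col,row],60 if l[:3]=="mod" else z)[0]))
E
```

```text
scene module_narrow 0.98 [223. 445.] [542. 373.  60.]
scene module_narrow 0.87 [177. 486.] [386. 495.  60.]
scene module_medium 0.67 [184. 256.] [ 459. -117.   60.]
scene module_wide 0.63 [183. 348.] [438. 127.  60.]
scene bay_narrow 0.8 [243. 241.] [ 655. -120.   85.]
scene bay_medium 0.59 [248. 322.] [651.  72.  85.]
scene bay_wide 0.94 [246. 298.] [651.  14.  85.]
scene frame 0.68 [265. 287.] [671. -12.  20.]
scene module_grey 0.62 [202. 161.] [ 537. -352.   60.]
scene screwdriver 0.66 [168. 305.] [364.   5.  20.]
side module_narrow 0.92 [273. 456.] [378. 506.  60.]
side module_narrow 0.66 [272. 385.] [532. 396.  60.]
side module_narrow 0.53 [187. 262.] [ 634. -129.   60.]
side module_medium 0.57 [171. 309.] [ 454. -116.   60.]
side module_wide 0.94 [209. 355.] [442. 141.  60.]
side module_wide 0.58 [271. 385.] [530. 391.  60.]
side bay_narrow 0.85 [188. 256.] [ 664. -108.   85.]
side bay_medium 0.97 [222. 293.] [648. 105.  85.]
side bay_wide 0.84 [206. 281.] [641.  18.  85.]
side frame 0.61 [225. 273.] [675.  17.  20.]
side screwdriver 0.71 [191. 350.] [371.  20.  20.]
side multimeter 0.96 [239. 414.] [350. 322.  20.]
```

View pics/z1.png

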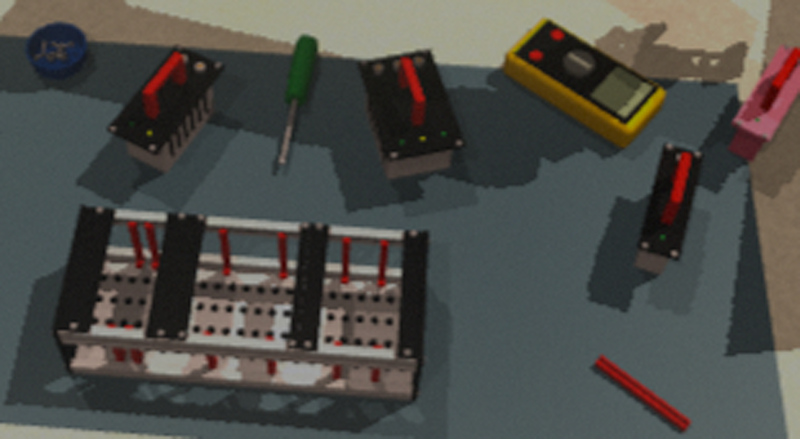

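Run:
```python
from h import *
c=cam("scene")
S=lambda p:np.array(p)/2.58+[190,140]
for n,p,z in [("med",[(178,47),(224,66),(110,128),(157,150)],64),("wide",[(360,65),(430,52),(392,160),(464,143)],64),("nar",[(672,145),(703,153),(641,248),(677,258)],64),("frame",[(84,206),(427,232),(58,332),(420,357)],89)]:
    P=ray(c,S(p),z)[:,:2]; print(n,P.round().tolist(),P.mean(0).round(1), "yaw", np.degrees(np.arctan2(*((P[2:]-P[:2]).mean(0)[::-1]))).round(1), np.linalg.norm(P[2]-P[0]).round(),np.linalg.norm(P[1]-P[0]).round())
```

```text
med [[375.0, -121.0], [397.0, -69.0], [486.0, -174.0], [509.0, -123.0]] [ 442.  -121.8] yaw -25.5 123.0 56.0
wide [[384.0, 73.0], [360.0, 146.0], [502.0, 112.0], [475.0, 184.0]] [430.3 128.9] yaw 18.1 125.0 77.0
nar [[461.0, 393.0], [468.0, 423.0], [584.0, 353.0], [592.0, 387.0]] [526.3 389.1] yaw -17.0 130.0 31.0
frame [[596.0, -176.0], [598.0, 148.0], [728.0, -174.0], [727.0, 146.0]] [662.5 -14. ] yaw -0.1 132.0 324.0
```

```bash
cat >> h.py <<'E'
from scipy.spatial.transform import Rotation as Rn
def Rt(o): 
    q=o["eef_rot"]; return Rn.from_quat([q[1],q[2],q[3],q[0]]).as_matrix()
def go(x,y,z,jaw=None):
    "jaw: desired world angle (deg) of tool z (mod 180)"
    o=telemetry.get_obs(); R=Rt(o); d=R.T@(np.array([x,y,z])-o["tool_pos"])/1000
    j=np.degrees(np.arctan2(R[1,2],R[0,2])); t=0
    if jaw is not None: t=-((jaw-j+90)%180-90)   # tool x is down => ccw world = negative turn
    print("t",round(o["time_s"],2),"pos",o["tool_pos"].round(1),"jaw",j.round(1),"xaxis",R[:,0].round(3),"shift",d.round(4),"turn",round(t,1),"(or",round(t-np.sign(t)*180,1),") j6",o["joint_pos"][5].round(2),"F",o["contact_force"].round(1),"w",round(o["gripper_width"],3))
E
python3 -c "
from h import *
go(526,389,250,73)"
```

```text
t 1.35 pos [152.1 606.2 231.3] jaw 75.9 xaxis [ 0.  0. -1.] shift [-0.0187 -0.4155 -0.1197] turn 2.9 (or -177.1 ) j6 1.47 F [ 0.  -0.   0.7] w 0.999
```

```bash
python3 -m handwheel '[[-0.05,-0.10,-0.03,3,1],[-0.05,-0.2,-0.06,3,1],[-0.05,-0.3,-0.09,3,1],[-0.05,-0.36,-0.11,3,1],[-0.05,-0.4,-0.12,3,1]]'
python3 - <<'E'
from h import *
go(526,389,280,73)
c=cam("wrist"); cv2.imwrite("pics/w1.png",c["pixels"])
E
```

```text
time_s: 1.98
tool_pos: [415.9, 448.5, 277.7]
eef_rot: [0.569, -0.42, 0.568, 0.42]
contact_force: [0.6, -0.0, -0.5]
gripper_width: 1.003
t 1.98 pos [415.9 448.5 277.7] jaw 72.9 xaxis [ 0.001  0.001 -1.   ] shift [-0.0023 -0.1227 -0.0245] turn -0.1 (or 179.9 ) j6 1.02 F [ 0.6 -0.  -0.5] w 1.003
```

View pics/w1.png

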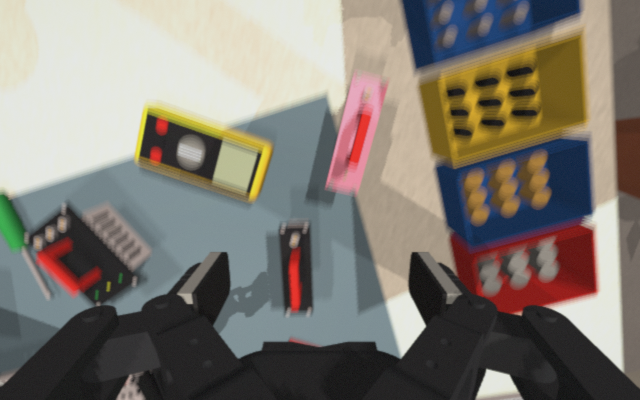

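Run:
```python
from h import *
c=cam("wrist"); cv2.imwrite("pics/w2.png",cv2.resize(c["pixels"][200:340,230:370],None,fx=4,fy=4,interpolation=cv2.INTER_CUBIC))
go(526,389,280,73)
R=cv2.Rodrigues(c["rvec"])[0]; print(-R.T@c["tvec"],R[2])
```

```text
t 2.08 pos [419.4 446.7 277.5] jaw 72.5 xaxis [ 0.003 -0.    -1.   ] shift [-0.0022 -0.119  -0.023 ] turn -0.5 (or 179.5 ) j6 1.02 F [-1.   1.1  0.6] w 0.998
[354.85952695 467.37410189 419.93837372] [ 0.26976539 -0.08598803 -0.95907909]
```

View pics/w2.png

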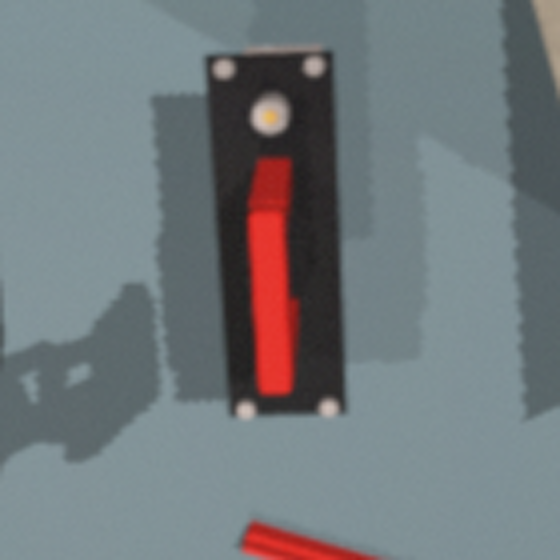

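```bash
cat >> h.py <<'E'
from scipy.optimize import least_squares
def fitrect(c,uv,L,W,z,guess):
    """uv: 4 corners in order: (-x,one side),(-x,other),(+x,one),(+x,other) - sorted automatically by nearest"""
    uv=np.array(uv,float)
    def cor(p):
        cs,s=np.cos(p[2]),np.sin(p[2]); X=np.array([[a*L/2,b*W/2] for a in(-1,1) for b in(-1,1)])
        return np.c_[X@np.array([[cs,s],[-s,cs]])+p[:2],np.full(4,z)]
    P0=ray(c,uv,z)[:,:2]; g=np.array([P0[:,0].mean(),P0[:,1].mean(),np.radians(guess)])
    from scipy.spatial.distance import cdist
    idx=cdist(cor(g)[:,:2],P0).argmin(1)
    r=least_squares(lambda p:(proj(c,cor(p))-uv[idx]).ravel(),g)
    print("fit x,y",r.x[:2].round(1),"yaw",np.degrees(r.x[2]).round(1),"res px",np.abs(r.fun).max().round(2),idx); return r.x
E
python3 - <<'E'
from h import *
c=cam("wrist")
p=fitrect(c,np.array([(206,57),(331,51),(231,414),(346,412)])/4+[230,200],128.5,40,64,-17)
go(p[0],p[1],150,np.degrees(p[2])+90)
print(proj(c,[p[0],p[1],104])*4-[920,800])
E
```

```text
fit x,y [518.  390.4] yaw -15.6 res px 0.53 [0 1 2 3]
t 2.12 pos [416.9 448.  277.3] jaw 72.6 xaxis [ 0.  0. -1.] shift [ 0.1273 -0.1137 -0.0248] turn -1.8 (or 178.2 ) j6 1.02 F [-0.2  1.1  0.1] w 1.002
[[270.53289063 305.11347948]]
```

```bash
python3 -m handwheel '[[0.05,-0.05,-0.012,-1.8,1],[0.1,-0.1,-0.022,-1.8,1],[0.127,-0.1137,-0.0248,-1.8,1],[0.127,-0.1137,-0.0248,-1.8,1]]'
python3 - <<'E'
from h import *
go(518,390.4,80.5,74.4)
c=cam("wrist"); cv2.imwrite("pics/w3.png",c["pixels"])
E
```

```text
time_s: 2.62
tool_pos: [513.3, 390.7, 145.8]
eef_rot: [0.559, -0.428, 0.565, 0.429]
contact_force: [-0.3, 0.0, -0.5]
gripper_width: 1.003
t 2.62 pos [513.3 390.7 145.8] jaw 74.7 xaxis [-0.007 -0.004 -1.   ] shift [ 0.0653 -0.005   0.0014] turn 0.3 (or -179.7 ) j6 0.82 F [-0.3  0.  -0.5] w 1.003
```

View pics/w3.png

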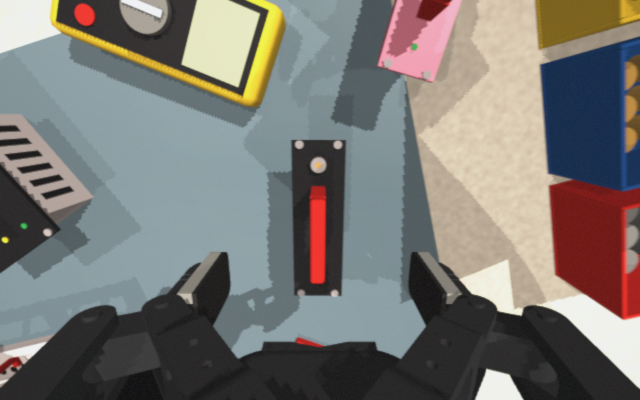

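Run:
```python
from h import *
c=cam("wrist")
p=fitrect(c,[(291.5,140),(345.5,140.5),(293,295),(341.5,296)],128.5,40,64,-17)
go(p[0],p[1],80.5,np.degrees(p[2])+90)
```

```text
fit x,y [525.2 388.9] yaw -15.8 res px 1.61 [0 1 2 3]
t 2.73 pos [514.6 393.3 150.4] jaw 74.8 xaxis [-0.001  0.    -1.   ] shift [ 0.0699 -0.0114 -0.0015] turn 0.6 (or -179.4 ) j6 0.82 F [1.1 0.1 0.6] w 1.0
```

Run:
```python
from h import *
for i in range(3):
    c=cam("wrist");print((-cv2.Rodrigues(c["rvec"])[0].T@c["tvec"]).round(1)); go(518,390,80.5,74.4)
cv2.imwrite("pics/w4.png",cv2.resize(c["pixels"][130:310,240:400],None,fx=4,fy=4,interpolation=cv2.INTER_CUBIC)[:600])
```

```text
[447.  412.9 293.2]
t 2.77 pos [515.2 393.9 151.7] jaw 74.8 xaxis [ 0.001  0.001 -1.   ] shift [ 0.0712 -0.0037 -0.0032] turn 0.4 (or -179.6 ) j6 0.82 F [-0.9  0.5  0.9] w 0.996
[447.3 413.3 294.3]
t 2.83 pos [515.5 394.2 152.4] jaw 74.8 xaxis [ 0.002  0.002 -1.   ] shift [ 0.0719 -0.0034 -0.0036] turn 0.4 (or -179.6 ) j6 0.82 F [-0.5 -0.1  0.1] w 1.002
[447.4 413.5 295. ]
t 2.88 pos [515.7 394.3 152.6] jaw 74.8 xaxis [ 0.003  0.002 -1.   ] shift [ 0.0721 -0.0031 -0.0037] turn 0.4 (or -179.6 ) j6 0.82 F [0.8 0.2 0.5] w 1.001
```

View pics/w4.png

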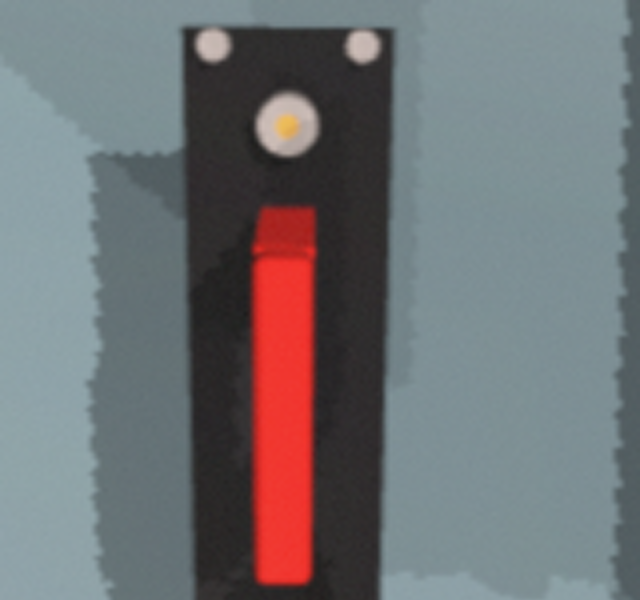

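Run:
```python
from h import *
c=cam("wrist"); cv2.imwrite("pics/w5.png",cv2.resize(c["pixels"][130:310,240:400],None,fx=3,fy=3,interpolation=cv2.INTER_CUBIC))
p=fitrect(c,np.array([(253,254),(316,252),(255,584),(311,584)])/4+[240,130],60,10,104,-17)
print(ray(c,np.array([(182,28),(394,28)])/4+[240,130],64).round(1)[:,:2])
cs,s=np.cos(p[2]),np.sin(p[2]); print([(p[:2]+np.array([[cs,-s],[s,cs]])@[-64.25,b]).round(1) for b in(-20,20)])
go(p[0],p[1],80.5,np.degrees(p[2])+90)
```

```text
fit x,y [522.9 387.8] yaw -15.8 res px 0.6 [0 1 2 3]
[[456.6 385.6]
 [467.  423.9]]
[array([455.6, 386.1]), array([466.5, 424.5])]
t 2.92 pos [515.8 394.1 152.6] jaw 74.8 xaxis [ 0.003  0.002 -1.   ] shift [ 0.0721 -0.0083 -0.0044] turn 0.6 (or -179.4 ) j6 0.82 F [ 1.1 -0.5 -0.1] w 0.999
```

View pics/w5.png

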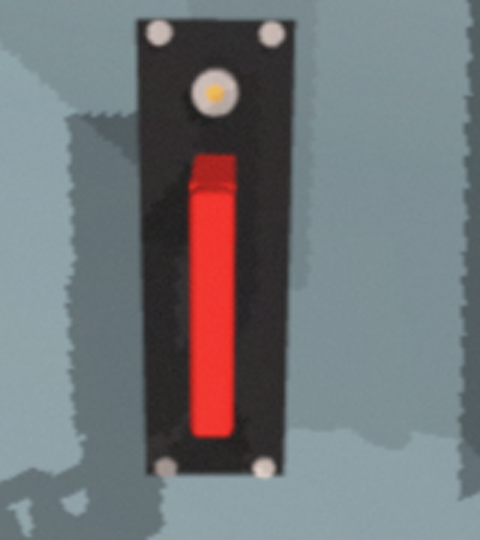

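```bash
python3 -m handwheel '[[0,-0.008,-0.004,0.6,1],[0.03,-0.008,-0.004,0.6,1],[0.06,-0.008,-0.004,0.6,1],[0.072,-0.008,-0.004,0.6,1],[0.072,-0.008,-0.004,0.6,1]]'
python3 - <<'E'
from h import *
for i in range(4): c=cam("wrist")
go(522.7,388,80.5,74.2)
cv2.imwrite("pics/w6.png",c["pixels"])
E
```

```text
time_s: 3.55
tool_pos: [522.0, 386.1, 77.8]
eef_rot: [0.564, -0.426, 0.565, 0.426]
contact_force: [-0.1, 1.0, 0.7]
gripper_width: 1.002
t 3.75 pos [523.5 387.2  79.9] jaw 74.1 xaxis [ 0.003  0.001 -1.   ] shift [-0.0006  0.001   0.0006] turn -0.1 (or 179.9 ) j6 0.81 F [-0.4  0.  -0.2] w 1.001
```

View pics/w6.png

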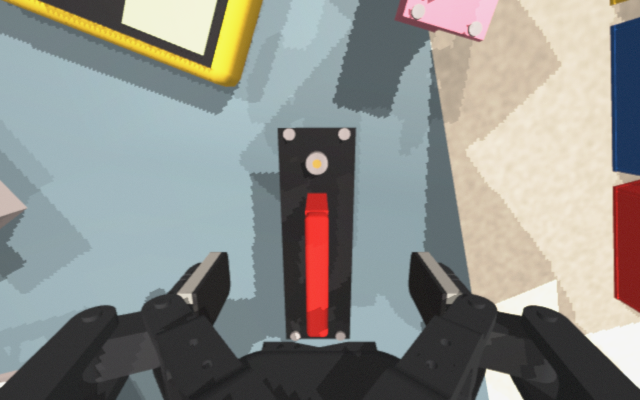

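```bash
python3 -m handwheel '[[0,0,0,0,0],[0,0,0,0,0],[0,0,0,0,0],[0,0,0,0,0],[0,0,0,0,0]]' 70 && python3 -m handwheel '[[0,0,0,0,0],[-0.01,0,0,0,0],[-0.02,0,0,0,0],[-0.03,0,0,0,0],[-0.03,0,0,0,0]]'
python3 - <<'E'
from h import *
for i in range(2): c=cam("wrist")
go(522.7,388,80.5,74.2)
cv2.imwrite("pics/w7.png",c["pixels"])
E
```

```text
time_s: 4.38
tool_pos: [522.4, 386.5, 78.4]
eef_rot: [0.564, -0.426, 0.564, 0.426]
contact_force: [0.4, -0.0, 1.0]
gripper_width: 0.096
time_s: 5.0
tool_pos: [523.3, 387.1, 109.9]
eef_rot: [0.565, -0.426, 0.563, 0.426]
contact_force: [-0.1, -0.2, -1.7]
gripper_width: 0.101
t 5.1 pos [522.4 386.5 108.5] jaw 74.1 xaxis [ 0.  0. -1.] shift [0.028  0.0001 0.0015] turn -0.1 (or 179.9 ) j6 0.81 F [-0.1 -0.4 -2.3] w 0.098
```

View pics/w7.png

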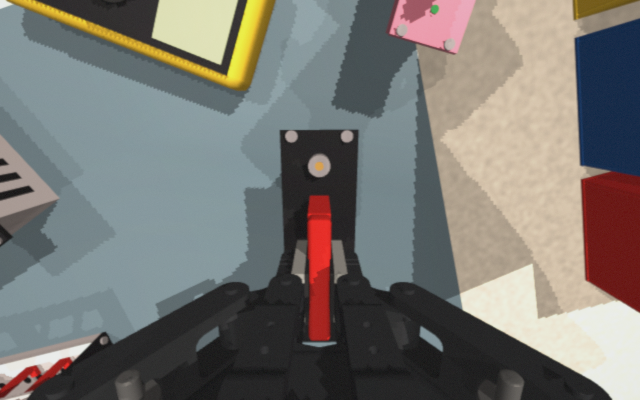

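Run:
```python
from h import *
c=cam("scene"); cv2.imwrite("pics/f1.png",cv2.resize(c["pixels"][215:305,205:365],None,fx=5,fy=5,interpolation=cv2.INTER_CUBIC))
c=cam("side"); cv2.imwrite("pics/f2.png",cv2.resize(c["pixels"][165:265,220:325],None,fx=6,fy=6,interpolation=cv2.INTER_CUBIC))
```

```text
(no output)
```

View pics/f1.png

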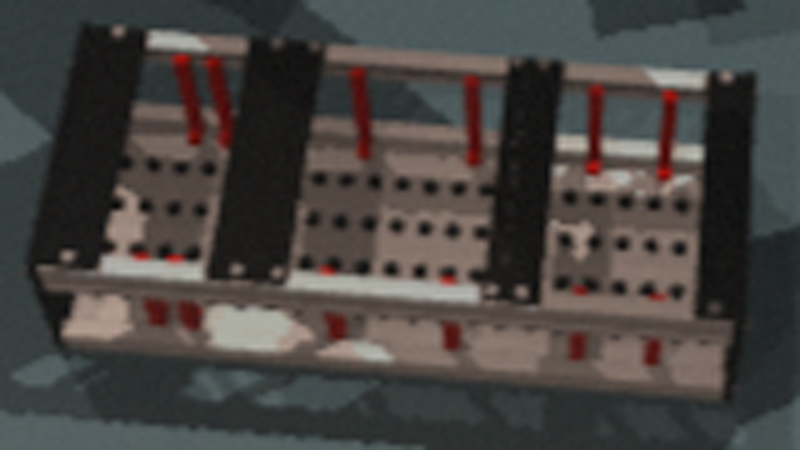

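View pics/f2.png

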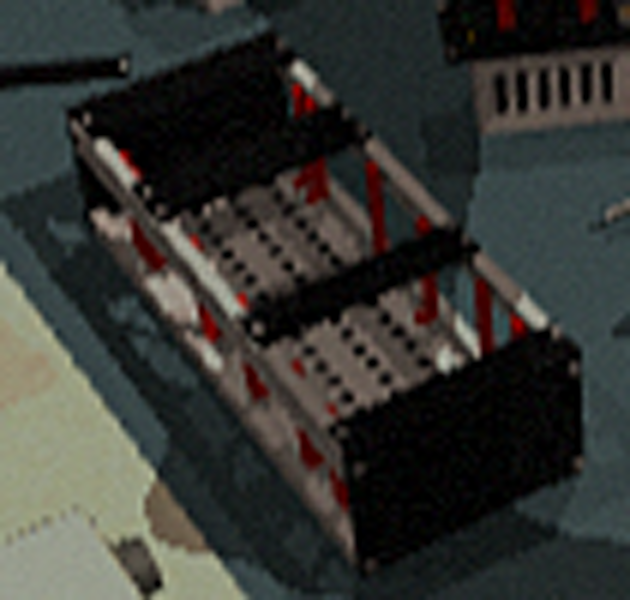

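Run:
```python
from h import *
c=cam("scene")
ys=[-165,-132,-82,-45,45,72,142,165]
T=[82,145,246,326,512,562,708,757]; B=[30,100,208,288,482,545,697,747]
uv=[];X=[]
for y,t,b in zip(ys,T,B):
    uv+= [(t,25+(t-82)*50/675),(b,265+(b-30)*57/715)]; X+=[(-64.25,y),(64.25,y)]
uv=np.array(uv)/5+[205,215]-0.4; X=np.array(X)
def W(p):
    cs,s=np.cos(p[2]),np.sin(p[2]); return np.c_[X@np.array([[cs,s],[-s,cs]])+p[:2],np.full(len(X),89)]
r=least_squares(lambda p:(proj(c,W(p))-uv).ravel(),[662,-14,0],loss="soft_l1")
print(r.x, np.degrees(r.x[2])); print((proj(c,W(r.x))-uv).round(1).tolist())
s=cam("side"); im=cv2.resize(s["pixels"][165:265,220:325],None,fx=6,fy=6,interpolation=cv2.INTER_CUBIC)
for q in (proj(s,W(r.x))+0.4-[220,165])*6: cv2.circle(im,tuple(int(v) for v in q),4,(0,255,255),1)
cv2.imwrite("pics/f3.png",im)
```

```text
[ 6.62006400e+02 -1.54851486e+01 -2.80264671e-03] -0.16057982786319724
[[-0.2, 0.5], [-0.7, -0.2], [0.6, 0.5], [-0.4, -0.2], [0.7, 0.5], [-0.3, -0.3], [-0.2, 0.4], [-0.2, -0.3], [-0.5, 0.3], [0.4, -0.4], [0.6, 0.4], [-0.4, -0.5], [0.3, 0.3], [0.1, -0.5], [0.1, 0.3], [0.2, -0.6]]
```

View pics/f3.png

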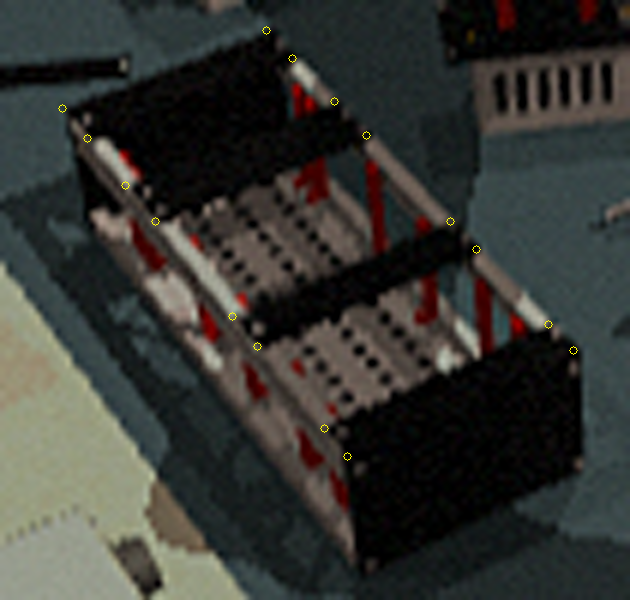

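```bash
python3 -c "
from h import *
go(662,-119,235,90)"
```

```text
t 5.3 pos [521.9 386.3 107.7] jaw 74.1 xaxis [-0.001 -0.001 -1.   ] shift [-0.1272 -0.2729 -0.4477] turn -15.9 (or 164.1 ) j6 0.81 F [ 0.2 -0.2 -1. ] w 0.101
```

```bash
python3 -m handwheel '[[-0.03,0,0,0,0],[-0.07,0,0,-3,0],[-0.11,-0.015,-0.025,-6,0],[-0.127,-0.04,-0.065,-9,0],[-0.127,-0.065,-0.107,-12,0]]' && python3 -c "
from h import *
go(662,-119,235,90)"
```

```text
time_s: 5.92
tool_pos: [557.2, 265.4, 237.6]
eef_rot: [0.517, -0.484, 0.514, 0.483]
contact_force: [0.9, 0.3, -2.7]
gripper_width: 0.098
t 5.92 pos [557.2 265.4 237.6] jaw 86.3 xaxis [ 0.004  0.001 -1.   ] shift [ 0.0025 -0.1295 -0.3768] turn -3.7 (or 176.3 ) j6 0.4 F [ 0.9  0.3 -2.7] w 0.098
```

```bash
python3 -m handwheel '[[0,-0.02,-0.045,-1,0],[0,-0.035,-0.095,-2,0],[0,-0.05,-0.145,-3.7,0],[0,-0.07,-0.195,-3.7,0],[0,-0.09,-0.245,-3.7,0]]' && python3 -m handwheel '[[0,-0.015,-0.045,0,0],[0,-0.025,-0.085,0,0],[0,-0.03,-0.11,0,0],[0,-0.032,-0.12,0,0],[0,-0.032,-0.12,0,0]]'
python3 - <<'E'
from h import *
for i in range(6): c=cam("wrist")
go(662,-119,235,90)
cv2.imwrite("pics/n1.png",c["pixels"])
E
```

```text
time_s: 6.55
tool_pos: [628.8, 13.6, 234.9]
eef_rot: [0.501, -0.499, 0.501, 0.499]
contact_force: [1.7, 0.3, -2.5]
gripper_width: 0.096
time_s: 7.18
tool_pos: [660.1, -104.4, 235.0]
eef_rot: [0.501, -0.499, 0.501, 0.5]
contact_force: [0.3, 0.8, -1.7]
gripper_width: 0.1
t 7.47 pos [ 660.2 -103.7  235.4] jaw 89.9 xaxis [ 0.  0. -1.] shift [ 0.0004 -0.0018 -0.0153] turn -0.1 (or 179.9 ) j6 -0.25 F [ 0.3 -0.8 -2. ] w 0.098
```

View pics/n1.png

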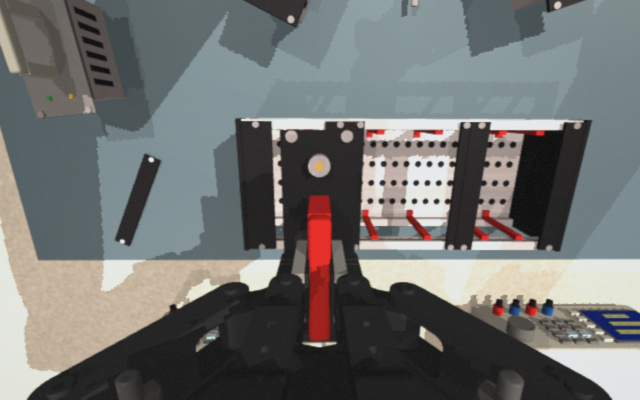

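Run:
```python
from h import *
c=cam("wrist"); cv2.imwrite("pics/n2.png",cv2.resize(c["pixels"][105:265,225:385],None,fx=3.7,fy=3.7,interpolation=cv2.INTER_CUBIC))
cv2.imwrite("pics/n3.png",cv2.resize(c["pixels"][105:265,440:600],None,fx=3.7,fy=3.7,interpolation=cv2.INTER_CUBIC))
go(662,-119,235,90)
```

```text
t 7.53 pos [ 660.3 -103.9  235.4] jaw 89.9 xaxis [ 0.  0. -1.] shift [ 0.0004 -0.0017 -0.0151] turn -0.1 (or 179.9 ) j6 -0.25 F [ 0.5  0.2 -1.4] w 0.105
```

View pics/n2.png

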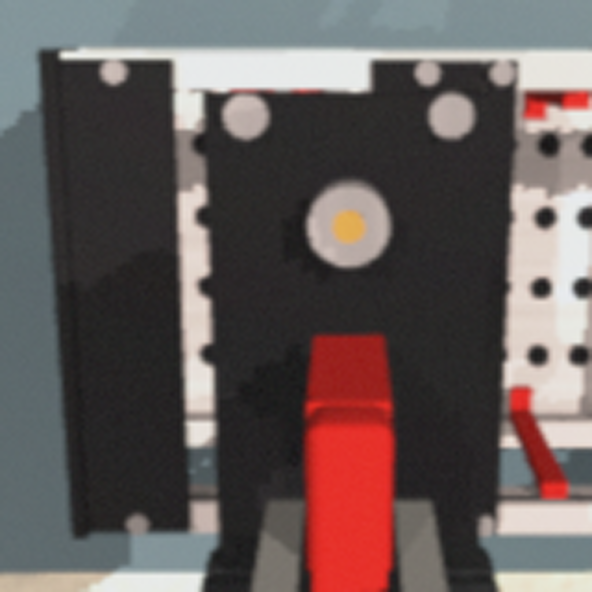

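View pics/n3.png

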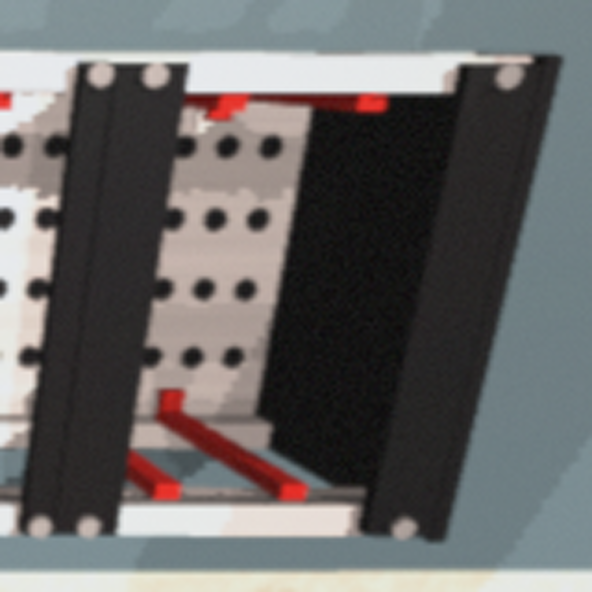

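```bash
cat >> h.py <<'E'
def fitframe(c,X,uv,z=89,g=(662,-14,0)):
    X=np.array(X,float);uv=np.array(uv,float)
    def W(p):
        cs,s=np.cos(p[2]),np.sin(p[2]); return np.c_[X@np.array([[cs,s],[-s,cs]])+p[:2],np.full(len(X),z)]
    r=least_squares(lambda p:(proj(c,W(p))-uv).ravel(),g)
    print("frame",r.x.round(4),"res",r.fun.reshape(-1,2).round(1).tolist())
    for n,y in (("narrow",-107),("wide",0),("medium",107)): print(n,W.__call__ and (r.x[0]-y*np.sin(r.x[2])).round(1),(r.x[1]+y*np.cos(r.x[2])).round(1))
    return r.x
E
python3 - <<'E'
from h import *
c=cam("wrist"); a=64.25
X=[(-a,-132),(a,-132),(-a,-82),(-a,-45)]; uv=(np.array([(172,60),(189,532),(373,61),(518,62)])/3.7+[225,105]-.37).tolist()
X+=[(-a,45),(a,45),(-a,72),(a,72),(-a,142),(a,142)]; uv+=(np.array([(80,65),(24,528),(188,65),(116,534),(462,66),(362,530)])/3.7+[440,105]-.37).tolist()
fitframe(c,X,uv)
# held module: panel -x corners
P=np.array([(204,92),(516,98)])/3.7+[225,105]-.37
o=telemetry.get_obs(); zt=o["tool_pos"][2]-20.3+4
print(ray(c,P,zt).round(1),o["tool_pos"].round(1))
E
```

```text
frame [ 6.596807e+02 -1.637310e+01 -4.900000e-03] res [[-1.2, -0.0], [-0.6, 0.4], [-1.4, -0.1], [-0.5, -0.3], [0.4, -0.8], [-0.9, 1.9], [0.5, -0.7], [0.2, 0.4], [2.3, -0.7], [1.0, 1.7]]
narrow 659.2 -123.4
wide 659.7 -16.4
medium 660.2 90.6
[[ 596.9 -122.7  219. ]
 [ 597.8  -79.6  219. ]] [ 660.3 -104.1  235.3]
```

```bash
python3 -m handwheel '[[0,0.001,-0.01,0,0],[0.015,0.002,-0.02,0,0],[0.035,0.002,-0.02,0,0],[0.052,0.002,-0.02,0,0],[0.052,0.002,-0.02,0,0]]'
python3 - <<'E'
from h import *
for i in range(7): c=cam("wrist")
go(659,-123,105.3,90)
cv2.imwrite("pics/n4.png",cv2.resize(c["pixels"][80:280,150:490],None,fx=2.3,fy=2.3,interpolation=cv2.INTER_CUBIC))
E
```

```text
time_s: 8.2
tool_pos: [656.4, -124.7, 180.3]
eef_rot: [0.5, -0.497, 0.502, 0.501]
contact_force: [-0.0, 0.2, -2.1]
gripper_width: 0.101
t 8.55 pos [ 659.  -124.9  184.2] jaw 89.8 xaxis [ 0.002 -0.    -1.   ] shift [0.0789 0.0001 0.0019] turn -0.2 (or 179.8 ) j6 -0.28 F [ 0.6 -0.1 -2.7] w 0.1
```

View pics/n4.png

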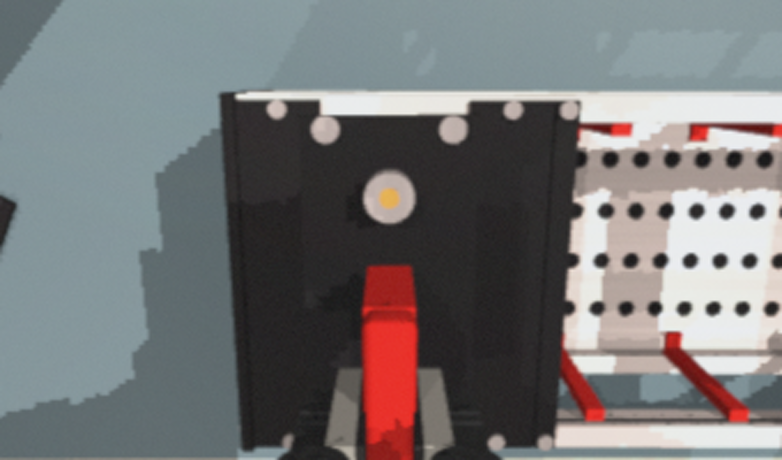

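Run:
```python
from h import *
c=cam("wrist")
f=lambda p:np.array(p)/2.3+[150,80]-.3
print(ray(c,f([(320,104),(470,104),(500,101),(250,100),(255,445)]),89).round(1)); print(ray(c,f([(325,130),(453,130),(389,114)]),168).round(1))
go(659,-123,105.3,90)
```

```text
[[ 595.8 -146.7   89. ]
 [ 595.9  -97.1   89. ]
 [ 595.   -87.2   89. ]
 [ 594.4 -169.9   89. ]
 [ 721.9 -175.4   89. ]]
[[ 599.  -138.1  168. ]
 [ 599.1 -109.4  168. ]
 [ 595.6 -123.7  168. ]]
t 8.6 pos [ 658.8 -124.9  184.1] jaw 89.8 xaxis [ 0.001 -0.    -1.   ] shift [ 0.0788 -0.0001  0.0019] turn -0.2 (or 179.8 ) j6 -0.28 F [-1.2 -0.1 -2.6] w 0.1
```

```bash
python3 -m handwheel '[[0,0.001,0.002,-0.2,0],[0.02,0.001,0.002,-0.2,0],[0.04,0.001,0.002,-0.2,0],[0.055,0.001,0.002,-0.2,0],[0.062,0.001,0.002,-0.2,0]]'
python3 - <<'E'
from h import *
for i in range(4): c=cam("wrist")
go(659,-123,105.3,90)
cv2.imwrite("pics/n5.png",cv2.resize(c["pixels"][80:280,150:490],None,fx=2.3,fy=2.3,interpolation=cv2.INTER_CUBIC))
E
```

```text
time_s: 9.22
tool_pos: [656.7, -122.6, 120.1]
eef_rot: [0.5, -0.5, 0.5, 0.501]
contact_force: [0.3, 0.0, -1.7]
gripper_width: 0.1
t 9.43 pos [ 657.8 -122.9  121.8] jaw 90.0 xaxis [ 0.001 -0.    -1.   ] shift [ 0.0165 -0.0012 -0.0001] turn 0.0 (or -180.0 ) j6 -0.28 F [ 1.  -1.  -1.6] w 0.096
```

View pics/n5.png

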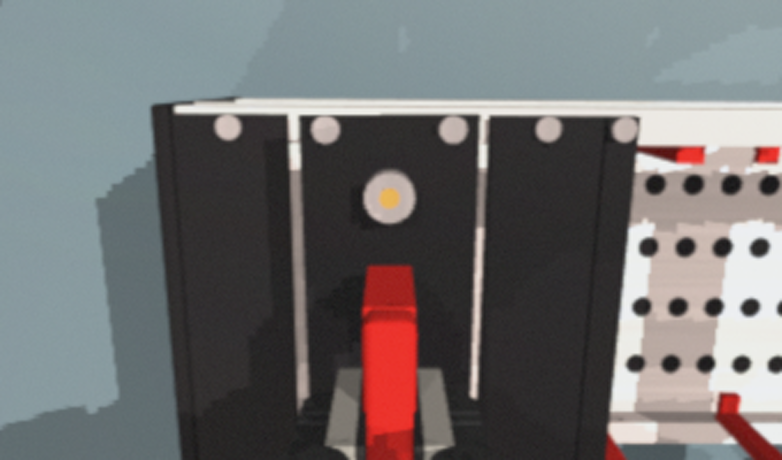

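```bash
python3 -m handwheel '[[0.004,0,0,0,0],[0.008,0,0,0,0],[0.012,0,0,0,0],[0.015,0,0,0,0],[0.015,0,0,0,0]]' && python3 -m handwheel '[[0.0,0,0,0,0],[0.001,0,0,0,0],[0.002,0,0,0,0],[0.003,0,0,0,0],[0.003,0,0,0,0]]'
python3 - <<'E'
from h import *
for i in range(2): c=cam("wrist")
go(659,-123,105.3,90)
cv2.imwrite("pics/n6.png",cv2.resize(c["pixels"][80:280,150:490],None,fx=2.3,fy=2.3,interpolation=cv2.INTER_CUBIC))
E
```

```text
time_s: 10.05
tool_pos: [657.0, -122.7, 105.7]
eef_rot: [0.5, -0.5, 0.5, 0.5]
contact_force: [-0.6, -0.5, -2.0]
gripper_width: 0.099
time_s: 10.68
tool_pos: [657.4, -122.8, 103.4]
eef_rot: [-0.5, 0.5, -0.5, -0.5]
contact_force: [0.0, 0.7, -0.9]
gripper_width: 0.098
t 10.78 pos [ 657.4 -122.9  103.4] jaw 90.0 xaxis [ 0. -0. -1.] shift [-0.0019 -0.0016 -0.0001] turn 0.0 (or -180.0 ) j6 -0.28 F [ 0.9 -0.3 -0.7] w 0.103
```

View pics/n6.png

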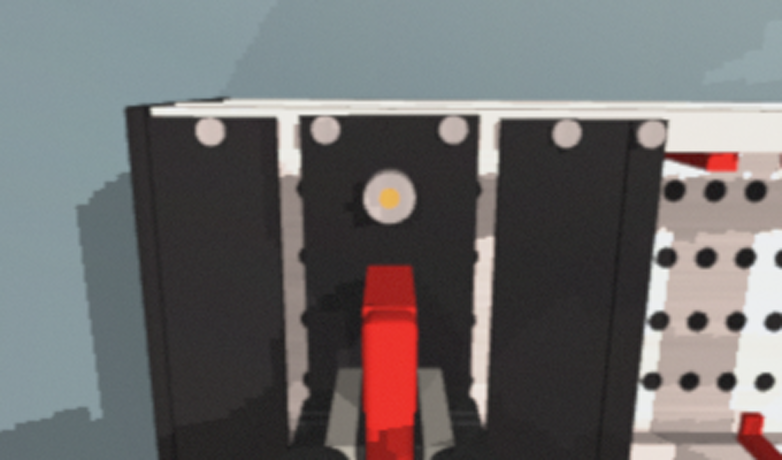

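```bash
python3 -m handwheel '[[0.001,0,0,0,0],[0.001,0,0,0,0],[0.002,0,0,0,0],[0.002,0,0,0,0],[0.002,0,0,0,0]]'
python3 - <<'E'
from h import *
for i in range(3): 
    c=cam("wrist"); go(659,-123,105.3,90)
E
```

```text
time_s: 11.4
tool_pos: [657.4, -122.9, 103.4]
eef_rot: [-0.5, 0.5, -0.5, -0.5]
contact_force: [-4.5, 1.9, 10.2]
gripper_width: 0.102
t 11.45 pos [ 657.4 -122.9  103.3] jaw 90.0 xaxis [ 0.001 -0.    -1.   ] shift [-0.002  -0.0016 -0.0001] turn 0.0 (or -180.0 ) j6 -0.28 F [-4.6  1.6  9.6] w 0.104
t 11.5 pos [ 657.4 -122.9  103.3] jaw 90.0 xaxis [ 0.001 -0.    -1.   ] shift [-0.002  -0.0016 -0.0001] turn 0.0 (or -180.0 ) j6 -0.28 F [-4.3  1.2  8.9] w 0.102
t 11.55 pos [ 657.4 -122.8  103.3] jaw 90.0 xaxis [ 0.001 -0.    -1.   ] shift [-0.002  -0.0016 -0.0002] turn 0.0 (or -180.0 ) j6 -0.28 F [-5.2  0.9  8.2] w 0.102
```

```bash
python3 -m handwheel '[[-0.001,0,0,0,0.15],[-0.001,0,0,0,0.3],[-0.001,0,0,0,0.6],[-0.001,0,0,0,0.8],[-0.001,0,0,0,0.8]]'&& python3 -m handwheel '[[-0.02,0,0,0,0.8],[-0.05,0,0,0,0.8],[-0.09,0,0,0,1],[-0.13,0,0,0,1],[-0.13,0,0,0,1]]'
python3 - <<'E'
from h import *
for i in range(4): c=cam("wrist")
cv2.imwrite("pics/n7.png",c["pixels"]); go(442,-122,200,64.5)
E
```

```text
time_s: 12.18
tool_pos: [657.3, -122.8, 102.0]
eef_rot: [0.5, -0.5, 0.5, 0.5]
contact_force: [0.2, 0.2, 0.8]
gripper_width: 0.803
time_s: 12.8
tool_pos: [660.5, -123.7, 239.1]
eef_rot: [-0.502, 0.503, -0.498, -0.497]
contact_force: [1.1, -0.6, 0.0]
gripper_width: 1.002
t 13.0 pos [ 656.6 -122.6  231.5] jaw 90.0 xaxis [-0.002  0.    -1.   ] shift [0.0318 0.2146 0.0007] turn 25.5 (or -154.5 ) j6 -0.28 F [-0.   1.3 -0.7] w 0.998
```

View pics/n7.png

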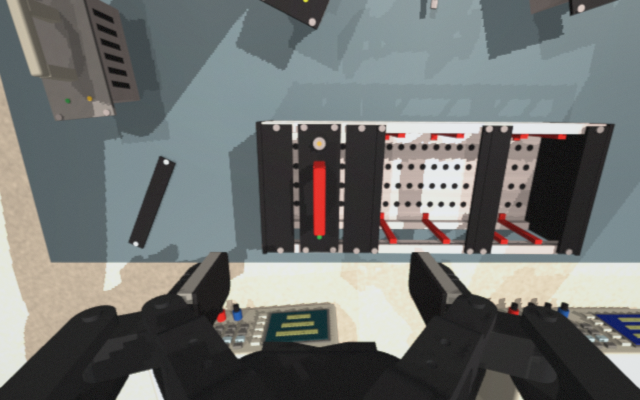

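```bash
python3 -m handwheel '[[0,0.05,0,8,1],[0.01,0.1,0,16,1],[0.02,0.15,0,25,1],[0.03,0.2,0,25.5,1],[0.03,0.215,0,25.5,1]]'
python3 - <<'E'
from h import *
for i in range(8): c=cam("wrist")
cv2.imwrite("pics/m1.png",cv2.resize(c["pixels"][100:400,140:540],None,fx=2,fy=2)); go(442,-122,200,64.5)
E
```

```text
time_s: 13.62
tool_pos: [437.3, -121.4, 199.4]
eef_rot: [0.597, -0.375, 0.6, 0.379]
contact_force: [-0.3, 0.6, 1.2]
gripper_width: 1.0
t 14.03 pos [ 443.8 -123.2  202.5] jaw 64.5 xaxis [ 0.001 -0.    -1.   ] shift [0.0025 0.0021 0.0003] turn 0.0 (or -180.0 ) j6 0.03 F [-0.2  0.3 -0.2] w 1.004
```

View pics/m1.png

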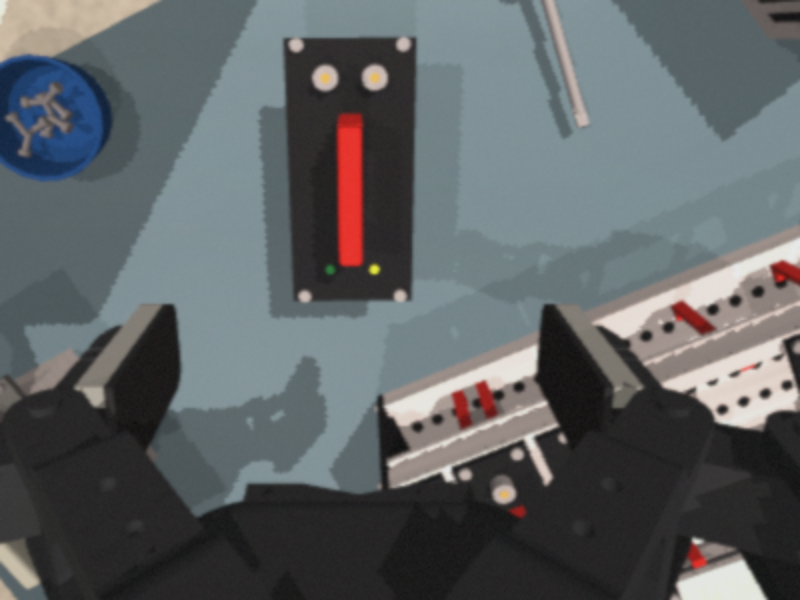

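Run:
```python
from h import *
c=cam("wrist"); f=lambda p:np.array(p)/2+[140,100]-.25
p=fitrect(c,f([(284,39),(415,37),(294,301),(411,300)]),128.5,60,64,-25)
b=fitrect(c,f([(337,126),(363,126),(339,265),(362,265)]),60,10,104,-25)
m=(p+b)/2
go(m[0],m[1],80.5,np.degrees(m[2])+90)
```

```text
fit x,y [ 439.5 -124.2] yaw -25.0 res px 0.8 [0 1 2 3]
fit x,y [ 438.8 -123.6] yaw -25.5 res px 0.29 [0 1 2 3]
t 14.07 pos [ 443.5 -123.1  202.5] jaw 64.5 xaxis [ 0.001 -0.    -1.   ] shift [ 0.122   0.0037 -0.0026] turn -0.2 (or 179.8 ) j6 0.03 F [0.6 0.  0.5] w 1.002
```

```bash
python3 -m handwheel '[[0.03,0.004,-0.003,-0.2,1],[0.065,0.004,-0.003,-0.2,1],[0.1,0.004,-0.003,-0.2,1],[0.122,0.004,-0.003,-0.2,1],[0.122,0.004,-0.003,-0.2,1]]'
python3 - <<'E'
from h import *
for i in range(5): c=cam("wrist")
cv2.imwrite("pics/m2.png",c["pixels"]); go(439.2,-124,80.5,64.7)
E
```

```text
time_s: 14.7
tool_pos: [436.2, -123.2, 78.6]
eef_rot: [0.596, -0.377, 0.598, 0.38]
contact_force: [-0.1, 0.7, 0.4]
gripper_width: 0.999
t 14.95 pos [ 438.8 -124.5   81.6] jaw 64.7 xaxis [ 0.003 -0.001 -1.   ] shift [ 0.0011 -0.0002  0.0006] turn 0.0 (or -180.0 ) j6 0.02 F [ 0.6  0.  -0.3] w 1.0
```

View pics/m2.png

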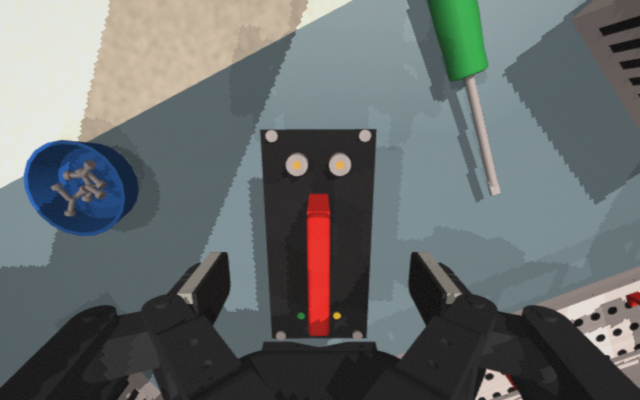

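Aligned as with the narrow one: the bar is centred between the pads at column 319, rows 215–335. Close and lift.

```bash
python3 -m handwheel '[[0,0,0,0,0],[0,0,0,0,0],[0,0,0,0,0],[0,0,0,0,0],[0,0,0,0,0]]' 80 && python3 -m handwheel '[[0,0,0,0,0],[-0.01,0,0,0,0],[-0.03,0,0,0,0],[-0.06,0,0,0,0],[-0.09,0,0,0,0]]'
python3 - <<'E'
from h import *
for i in range(2): c=cam("wrist")
cv2.imwrite("pics/m3.png",c["pixels"])
go(659,92,250,90)
E
```

```text
time_s: 15.58
tool_pos: [437.4, -124.0, 80.4]
eef_rot: [0.597, -0.379, 0.597, 0.378]
contact_force: [-1.4, 0.3, 2.4]
gripper_width: 0.097
time_s: 16.2
tool_pos: [436.6, -123.4, 170.6]
eef_rot: [0.597, -0.378, 0.598, 0.379]
contact_force: [0.5, 0.5, -3.7]
gripper_width: 0.095
t 16.3 pos [ 439.9 -124.8  173.4] jaw 64.7 xaxis [ 0.006 -0.002 -1.   ] shift [-0.0758 -0.1061  0.2897] turn -25.3 (or 154.7 ) j6 0.02 F [ 1.2 -1.3 -3.7] w 0.096
```

View pics/m3.png

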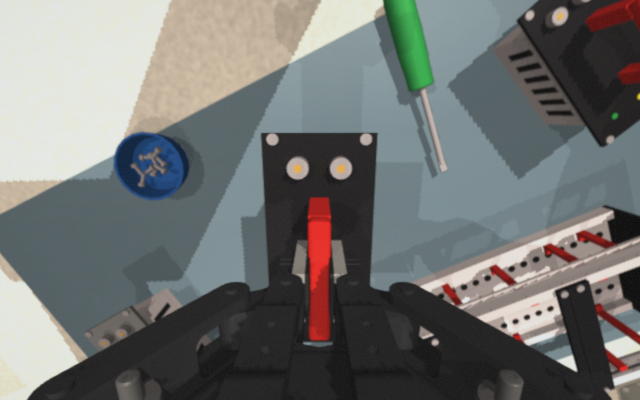

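```bash
python3 -m handwheel '[[-0.03,0,0,-2,0],[-0.06,-0.005,0.02,-6,0],[-0.065,-0.02,0.055,-10,0],[-0.065,-0.035,0.095,-15,0],[-0.065,-0.05,0.135,-20,0]]' && python3 -c "
from h import *
go(658.5,92,235,90)"
```

```text
time_s: 16.92
tool_pos: [540.2, -22.1, 233.5]
eef_rot: [0.521, -0.476, 0.522, 0.478]
contact_force: [0.8, -1.5, -3.2]
gripper_width: 0.101
t 16.93 pos [540.2 -22.1 233.5] jaw 84.9 xaxis [-0.002  0.    -1.   ] shift [-0.0018 -0.1076  0.1242] turn -5.1 (or 174.9 ) j6 -0.07 F [ 0.8 -1.5 -3.2] w 0.101
```

```bash
python3 -m handwheel '[[0,-0.03,0.035,-2,0],[0,-0.06,0.07,-4,0],[0,-0.09,0.105,-5,0],[0,-0.106,0.122,-5,0],[0,-0.106,0.122,-5,0]]'
python3 - <<'E'
from h import *
for i in range(8): c=cam("wrist")
cv2.imwrite("pics/m4.png",cv2.resize(c["pixels"][80:280,150:490],None,fx=2.3,fy=2.3,interpolation=cv2.INTER_CUBIC))
go(658.5,92,180,90)
E
```

```text
time_s: 17.55
tool_pos: [657.2, 89.9, 232.4]
eef_rot: [0.5, -0.498, 0.502, 0.5]
contact_force: [-0.8, -0.0, -3.0]
gripper_width: 0.092
t 17.95 pos [656.6  87.9 235.4] jaw 89.7 xaxis [ 0. -0. -1.] shift [ 0.0554 -0.0018  0.0041] turn -0.3 (or 179.7 ) j6 0.04 F [ 0.3  0.1 -3.1] w 0.097
```

View pics/m4.png

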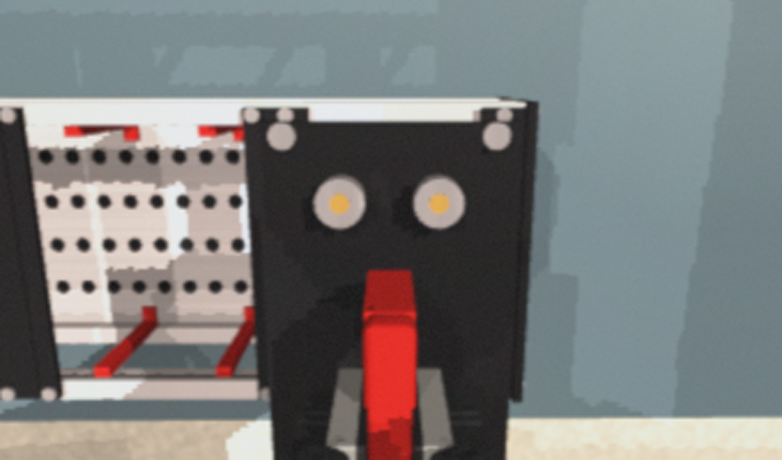

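Run:
```python
from h import *
c=cam("wrist")
f=lambda p:np.array(p)/2.3+[150,80]-.3
o=telemetry.get_obs(); z=o["tool_pos"][2]-18.4+4
print(ray(c,f([(308,109),(474,109),(280,108),(500,106),(245,108),(505,400)]),89).round(1)); print(ray(c,f([(282,137),(497,137),(389,121)]),z).round(1))
go(658.5,92,180,90)
```

```text
[[596.6  56.5  89. ]
 [597.  123.4  89. ]
 [596.2  45.2  89. ]
 [595.9 133.9  89. ]
 [596.1  31.1  89. ]
 [725.5 141.1  89. ]]
[[598.   65.6 221.1]
 [598.2 113.2 221.1]
 [594.6  89.3 221.1]]
t 18.0 pos [656.8  88.1 235.5] jaw 89.7 xaxis [ 0. -0. -1.] shift [ 0.0555 -0.0017  0.0039] turn -0.3 (or 179.7 ) j6 0.04 F [ 0.6  0.8 -4.2] w 0.095
```

```bash
python3 -m handwheel '[[0.01,-0.001,0.001,-0.3,0],[0.025,-0.001,0.001,-0.3,0],[0.04,-0.001,0.001,-0.3,0],[0.052,-0.001,0.001,-0.3,0],[0.052,-0.001,0.001,-0.3,0]]'
python3 - <<'E'
from h import *
for i in range(7): c=cam("wrist")
go(658.5,92,103.5,90)
cv2.imwrite("pics/m5.png",cv2.resize(c["pixels"][80:280,150:490],None,fx=2.3,fy=2.3,interpolation=cv2.INTER_CUBIC))
E
```

```text
time_s: 18.62
tool_pos: [656.7, 89.5, 181.0]
eef_rot: [0.499, -0.499, 0.501, 0.501]
contact_force: [0.1, 0.2, -3.3]
gripper_width: 0.098
t 18.98 pos [658.6  89.6 184.1] jaw 90.0 xaxis [ 0.002  0.    -1.   ] shift [0.0806 0.0002 0.0024] turn 0.0 (or -180.0 ) j6 0.04 F [-0.6  0.6 -2.7] w 0.096
```

View pics/m5.png

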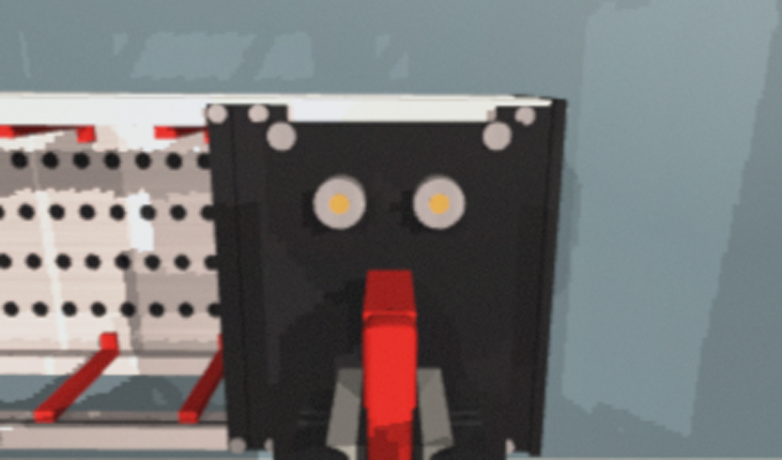

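```bash
python3 -m handwheel '[[0.02,0,0.001,0,0],[0.04,0,0.001,0,0],[0.055,0,0.001,0,0],[0.062,0,0.001,0,0],[0.062,0,0.001,0,0]]'
python3 - <<'E'
from h import *
for i in range(4): c=cam("wrist")
go(658.5,92,103.5,90)
cv2.imwrite("pics/m6.png",cv2.resize(c["pixels"][80:280,150:490],None,fx=2.3,fy=2.3,interpolation=cv2.INTER_CUBIC))
E
```

```text
time_s: 19.6
tool_pos: [657.8, 90.5, 120.9]
eef_rot: [0.5, -0.5, 0.5, 0.5]
contact_force: [-0.0, 0.0, -3.9]
gripper_width: 0.097
t 19.8 pos [658.9  90.6 122.3] jaw 90.0 xaxis [ 0.002 -0.    -1.   ] shift [0.0188 0.0004 0.0014] turn 0.0 (or -180.0 ) j6 0.04 F [ 0.1 -0.  -4.2] w 0.101
```

View pics/m6.png

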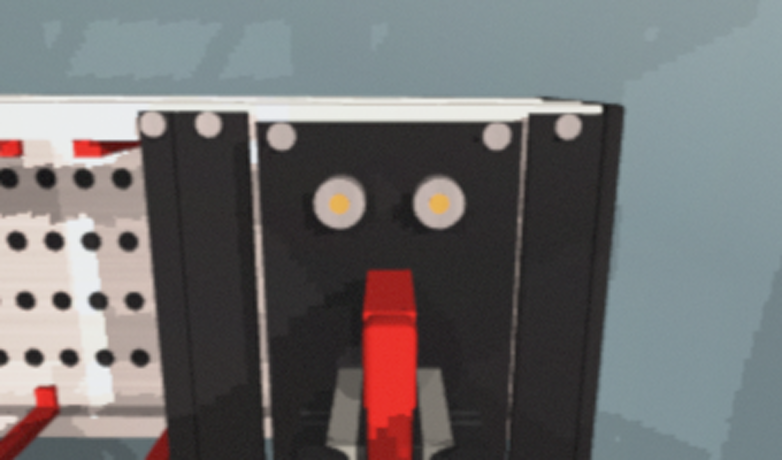

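```bash
python3 -m handwheel '[[0.004,0.001,0,0,0],[0.008,0.002,0,0,0],[0.012,0.002,0,0,0],[0.015,0.002,0,0,0],[0.015,0.002,0,0,0]]' && python3 -m handwheel '[[0.0,0,0,0,0],[0.001,0,0,0,0],[0.002,0,0,0,0],[0.003,0,0,0,0],[0.004,0,0,0,0]]'
python3 - <<'E'
from h import *
for i in range(3): c=cam("wrist")
go(658.5,92,103.5,90)
E
```

```text
time_s: 20.42
tool_pos: [656.0, 90.5, 106.0]
eef_rot: [0.5, -0.5, 0.5, 0.5]
contact_force: [0.1, -0.4, -4.1]
gripper_width: 0.095
time_s: 21.05
tool_pos: [656.4, 90.6, 105.4]
eef_rot: [-0.5, 0.5, -0.5, -0.5]
contact_force: [-6.9, -0.7, 14.8]
gripper_width: 0.101
t 21.2 pos [656.3  90.6 105.4] jaw 90.0 xaxis [ 0.001 -0.    -1.   ] shift [ 0.0019 -0.0022  0.0014] turn 0.0 (or -180.0 ) j6 0.04 F [-6.8 -1.  11.8] w 0.099
```

```bash
python3 -m handwheel '[[-0.002,0,0,0,0],[-0.003,0,0,0,0.15],[-0.003,0,0,0,0.4],[-0.003,0,0,0,0.8],[-0.003,0,0,0,0.8]]'&& python3 -m handwheel '[[-0.02,0,0,0,0.8],[-0.05,0,0,0,0.8],[-0.09,0,0,0,1],[-0.13,0,0,0,1],[-0.13,0,0,0,1]]'
python3 - <<'E'
from h import *
for i in range(4): c=cam("wrist")
cv2.imwrite("pics/m7.png",c["pixels"]); go(430,128,200,108.1)
E
```

```text
time_s: 21.82
tool_pos: [656.1, 90.6, 105.0]
eef_rot: [0.5, -0.5, 0.5, 0.5]
contact_force: [0.2, -0.1, -0.8]
gripper_width: 0.779
time_s: 22.45
tool_pos: [659.4, 90.7, 242.0]
eef_rot: [0.503, -0.503, 0.497, 0.497]
contact_force: [0.1, 0.0, -0.9]
gripper_width: 0.997
t 22.65 pos [655.3  90.5 234.5] jaw 90.0 xaxis [-0.002 -0.    -1.   ] shift [0.0348 0.2253 0.0375] turn -18.1 (or 161.9 ) j6 0.04 F [-0.4  0.4 -0.9] w 0.996
```

View pics/m7.png

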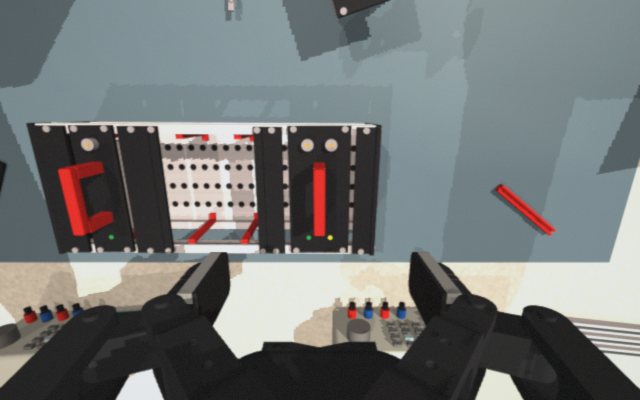

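Both seated well. Now the wide module.

```bash
python3 -m handwheel '[[0,0.05,0.005,-6,1],[0.01,0.1,0.015,-12,1],[0.02,0.15,0.025,-18,1],[0.03,0.2,0.037,-18,1],[0.035,0.225,0.037,-18,1]]'
python3 - <<'E'
from h import *
for i in range(8): c=cam("wrist")
cv2.imwrite("pics/v1.png",cv2.resize(c["pixels"][100:400,140:540],None,fx=2,fy=2)); go(430,128,200,108)
E
```

```text
time_s: 23.28
tool_pos: [426.5, 127.7, 197.9]
eef_rot: [0.414, -0.571, 0.416, 0.574]
contact_force: [0.8, -0.4, 0.2]
gripper_width: 0.997
t 23.68 pos [432.4 127.4 200.4] jaw 108.0 xaxis [ 0.001  0.    -1.   ] shift [0.0004 0.0021 0.0013] turn -0.0 (or 180.0 ) j6 -0.17 F [0.7 1.  0.3] w 1.001
```

View pics/v1.png

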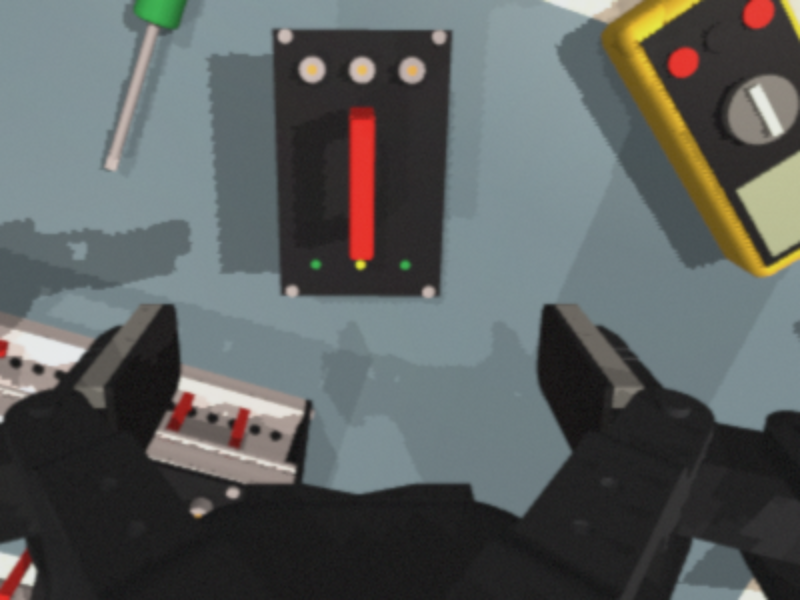

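Run:
```python
from h import *
c=cam("wrist"); f=lambda p:np.array(p)/2+[140,100]-.25
p=fitrect(c,f([(274,30),(452,30),(281,295),(440,297)]),128.5,80,64,18)
b=fitrect(c,f([(349,119),(375,119),(350,260),(374,260)]),60,10,104,18)
m=(p+b)/2
go(m[0],m[1],80.5,np.degrees(m[2])+90)
```

```text
fit x,y [425.7 127.9] yaw 17.6 res px 0.7 [0 1 2 3]
fit x,y [425.2 127.6] yaw 18.1 res px 0.33 [0 1 2 3]
t 23.73 pos [432.3 127.4 200.4] jaw 108.0 xaxis [ 0.001  0.    -1.   ] shift [0.1199 0.0065 0.0025] turn 0.2 (or -179.8 ) j6 -0.17 F [ 0.  -0.7  0.7] w 1.003
```

```bash
python3 -m handwheel '[[0.03,0.006,0.002,0.2,1],[0.065,0.006,0.002,0.2,1],[0.1,0.006,0.002,0.2,1],[0.12,0.006,0.002,0.2,1],[0.12,0.006,0.002,0.2,1]]'
python3 - <<'E'
from h import *
for i in range(5): c=cam("wrist")
cv2.imwrite("pics/v2.png",c["pixels"]); go(425.5,127.8,80.5,107.8)
E
```

```text
time_s: 24.35
tool_pos: [423.6, 127.2, 78.7]
eef_rot: [0.416, -0.57, 0.418, 0.572]
contact_force: [-0.1, -0.0, 0.3]
gripper_width: 1.0
t 24.6 pos [426.2 127.7  81.5] jaw 107.8 xaxis [ 0.003  0.    -1.   ] shift [0.001  0.0006 0.0003] turn 0.0 (or -180.0 ) j6 -0.17 F [0.1 0.2 0.2] w 0.999
```

View pics/v2.png

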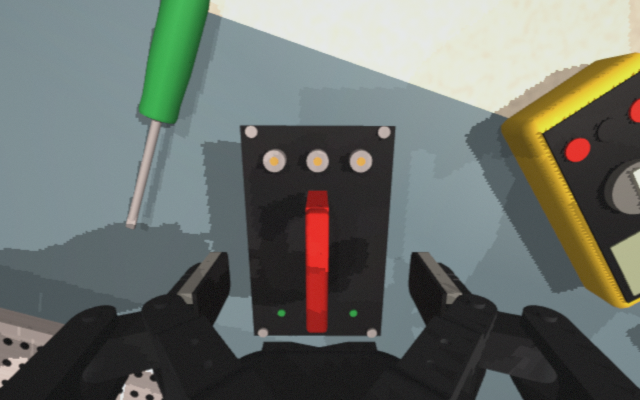

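Aligned: the bar is at column 317, rows 210–332. Close and lift.

```bash
python3 -m handwheel '[[0,0,0,0,0],[0,0,0,0,0],[0,0,0,0,0],[0,0,0,0,0],[0,0,0,0,0]]' 80 && python3 -m handwheel '[[0,0,0,0,0],[-0.01,0,0,0,0],[-0.03,0,0,0,0],[-0.06,0,0,0,0],[-0.09,0,0,0,0]]'
python3 - <<'E'
from h import *
for i in range(2): c=cam("wrist")
cv2.imwrite("pics/v3.png",c["pixels"])
go(658.5,-16,245,90)
E
```

```text
time_s: 25.22
tool_pos: [424.9, 127.2, 80.4]
eef_rot: [-0.416, 0.572, -0.417, -0.571]
contact_force: [1.0, -1.5, 1.5]
gripper_width: 0.097
time_s: 25.85
tool_pos: [423.7, 127.7, 170.8]
eef_rot: [0.416, -0.571, 0.417, 0.572]
contact_force: [0.5, -1.2, -3.1]
gripper_width: 0.1
t 25.95 pos [427.2 128.2 173.5] jaw 107.8 xaxis [ 0.007  0.002 -1.   ] shift [-0.0702 -0.1765 -0.2081] turn 17.8 (or -162.2 ) j6 -0.17 F [ 1.2  0.4 -2.6] w 0.091
```

View pics/v3.png

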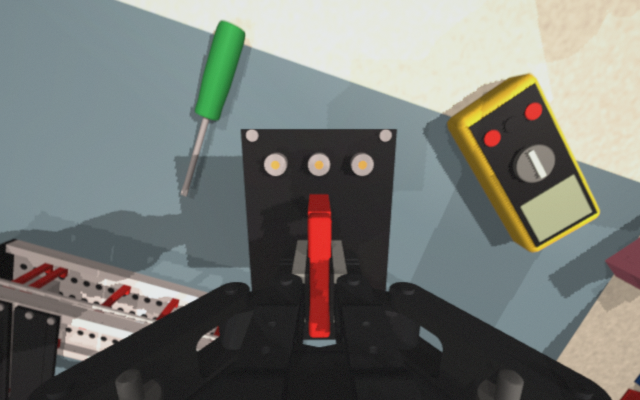

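```bash
python3 -m handwheel '[[-0.03,0,0,2,0],[-0.06,-0.015,-0.018,6,0],[-0.07,-0.04,-0.047,10,0],[-0.07,-0.065,-0.077,14,0],[-0.07,-0.09,-0.107,17.8,0]]' && python3 -c "
from h import *
go(658.5,-16,240,90)"
```

```text
time_s: 26.58
tool_pos: [543.2, 52.7, 238.6]
eef_rot: [0.5, -0.499, 0.501, 0.5]
contact_force: [-0.1, -0.4, -3.1]
gripper_width: 0.101
t 26.57 pos [543.2  52.7 238.6] jaw 89.9 xaxis [-0.002  0.001 -1.   ] shift [-0.0017 -0.1154 -0.0685] turn -0.1 (or 179.9 ) j6 -0.02 F [-0.1 -0.4 -3.1] w 0.101
```

```bash
python3 -m handwheel '[[0,-0.03,-0.018,0,0],[0,-0.06,-0.036,0,0],[0,-0.09,-0.056,0,0],[0,-0.112,-0.07,0,0],[0,-0.112,-0.07,0,0]]'
python3 - <<'E'
from h import *
for i in range(8): c=cam("wrist")
cv2.imwrite("pics/v4.png",cv2.resize(c["pixels"][80:280,150:490],None,fx=2.3,fy=2.3,interpolation=cv2.INTER_CUBIC))
go(657.5,-16,180,90)
E
```

```text
time_s: 27.2
tool_pos: [655.7, -17.7, 237.5]
eef_rot: [0.5, -0.499, 0.501, 0.501]
contact_force: [-0.3, 0.1, -3.2]
gripper_width: 0.096
t 27.6 pos [654.7 -16.3 240.3] jaw 90.0 xaxis [-0.  0. -1.] shift [ 0.0603 -0.0028  0.0002] turn 0.0 (or -180.0 ) j6 -0.12 F [-1.2 -0.4 -2.5] w 0.098
```

View pics/v4.png

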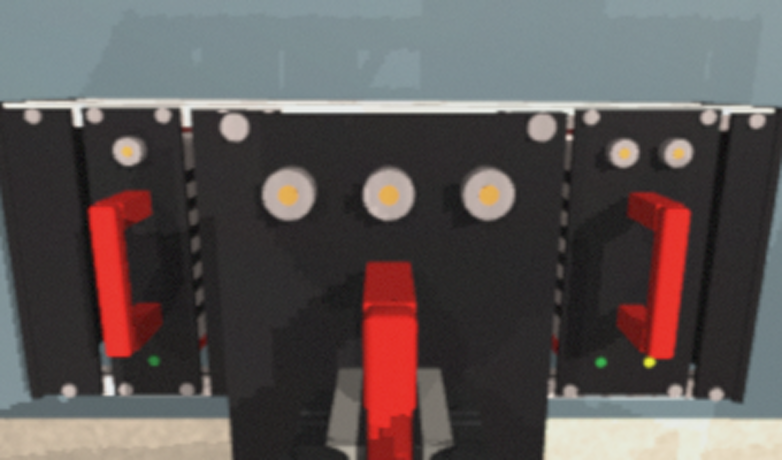

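```bash
python3 -m handwheel '[[0.015,-0.001,0.0005,0,0],[0.03,-0.001,0.0005,0,0],[0.045,-0.001,0.0005,0,0],[0.056,-0.001,0.0005,0,0],[0.056,-0.001,0.0005,0,0]]'
python3 - <<'E'
from h import *
for i in range(7): c=cam("wrist")
go(657.5,-15.5,105.5,90)
cv2.imwrite("pics/v5.png",cv2.resize(c["pixels"][80:280,150:490],None,fx=2.3,fy=2.3,interpolation=cv2.INTER_CUBIC))
E
```

```text
time_s: 28.22
tool_pos: [655.0, -16.2, 182.4]
eef_rot: [0.499, -0.499, 0.501, 0.501]
contact_force: [-0.3, 0.6, -3.6]
gripper_width: 0.095
t 28.57 pos [656.7 -16.3 185. ] jaw 90.0 xaxis [ 0.001 -0.    -1.   ] shift [ 0.0795 -0.0007  0.0008] turn 0.0 (or -180.0 ) j6 -0.12 F [-0.6 -0.  -3.1] w 0.095
```

View pics/v5.png

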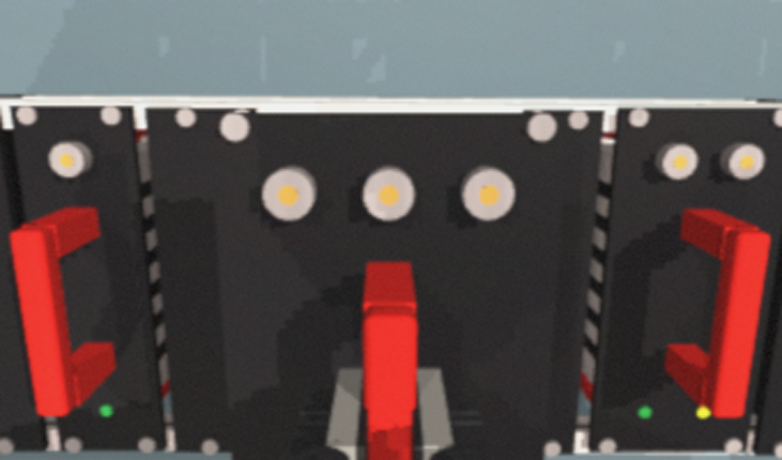

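```bash
python3 -m handwheel '[[0.02,0,0.001,0,0],[0.04,0,0.001,0,0],[0.055,0,0.001,0,0],[0.062,0,0.001,0,0],[0.062,0,0.001,0,0]]'
python3 - <<'E'
from h import *
for i in range(4): c=cam("wrist")
go(657,-15.5,105.5,90)
cv2.imwrite("pics/v6.png",cv2.resize(c["pixels"][80:280,150:490],None,fx=2.3,fy=2.3,interpolation=cv2.INTER_CUBIC))
E
```

```text
time_s: 29.2
tool_pos: [655.9, -15.2, 121.9]
eef_rot: [0.5, -0.5, 0.5, 0.5]
contact_force: [-1.0, 0.1, -3.9]
gripper_width: 0.097
t 29.4 pos [657.  -15.4 123.3] jaw 90.0 xaxis [ 0.002 -0.    -1.   ] shift [ 0.0178  0.     -0.0001] turn 0.0 (or -180.0 ) j6 -0.12 F [ 0.6  0.3 -3.2] w 0.101
```

View pics/v6.png

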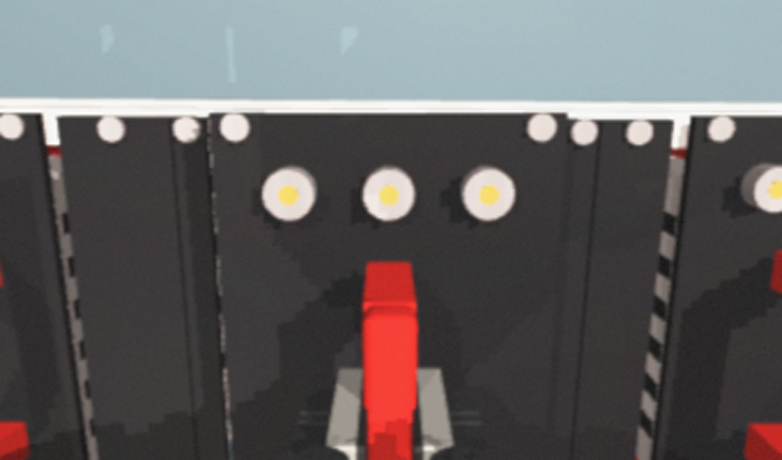

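```bash
python3 -m handwheel '[[0.004,0,-0.0003,0,0],[0.008,0,-0.0003,0,0],[0.012,0,-0.0003,0,0],[0.015,0,-0.0003,0,0],[0.015,0,-0.0003,0,0]]' && python3 -m handwheel '[[0.0,0,0,0,0],[0.001,0,0,0,0],[0.002,0,0,0,0],[0.003,0,0,0,0],[0.004,0,0,0,0]]'
python3 - <<'E'
from h import *
for i in range(3): c=cam("wrist")
go(657,-15.5,105.5,90)
cv2.imwrite("pics/v7.png",cv2.resize(c["pixels"][80:280,150:490],None,fx=2.3,fy=2.3,interpolation=cv2.INTER_CUBIC))
E
```

```text
time_s: 30.02
tool_pos: [655.8, -15.5, 106.7]
eef_rot: [0.5, -0.5, 0.5, 0.5]
contact_force: [-0.3, 0.4, -3.3]
gripper_width: 0.098
time_s: 30.65
tool_pos: [656.4, -15.9, 105.1]
eef_rot: [-0.5, 0.5, -0.5, -0.5]
contact_force: [-4.5, -0.5, 9.7]
gripper_width: 0.096
t 30.8 pos [656.4 -15.9 105.1] jaw 90.0 xaxis [ 0.001 -0.001 -1.   ] shift [-0.0004 -0.0006  0.0004] turn 0.0 (or -180.0 ) j6 -0.12 F [-4.2 -0.2  7.4] w 0.099
```

View pics/v7.png

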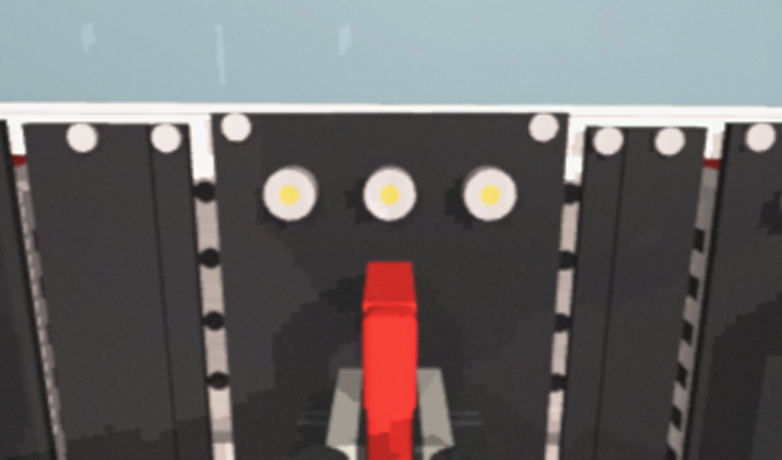

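```bash
python3 -m handwheel '[[-0.002,0,0,0,0],[-0.003,0,0,0,0.15],[-0.003,0,0,0,0.4],[-0.003,0,0,0,0.8],[-0.003,0,0,0,0.8]]'&& python3 -m handwheel '[[-0.02,0,0,0,0.8],[-0.05,0,0,0,0.8],[-0.09,0,0,0,1],[-0.13,0,0,0,1],[-0.15,0,0,0,1]]'
python3 - <<'E'
from h import *
for i in range(6): c=cam("wrist")
cv2.imwrite("pics/e1.png",c["pixels"]); cv2.imwrite("pics/e2.png",cam("scene")["pixels"]); go(657,-15,250,90)
c=cam("side"); cv2.imwrite("pics/e3.png",cv2.resize(c["pixels"][120:290,200:440],None,fx=3,fy=3))
E
```

```text
time_s: 31.42
tool_pos: [656.3, -15.6, 106.2]
eef_rot: [-0.5, 0.5, -0.5, -0.5]
contact_force: [-0.1, 0.3, 0.2]
gripper_width: 0.784
time_s: 32.05
tool_pos: [657.4, -15.7, 259.4]
eef_rot: [-0.501, 0.501, -0.499, -0.499]
contact_force: [0.3, -0.4, 0.1]
gripper_width: 0.998
t 32.4 pos [655.1 -15.5 254.2] jaw 90.0 xaxis [-0.003  0.    -1.   ] shift [ 0.0042 -0.0019  0.0005] turn 0.0 (or -180.0 ) j6 -0.12 F [-0.6 -0.4 -0.8] w 0.997
```

View pics/e1.png

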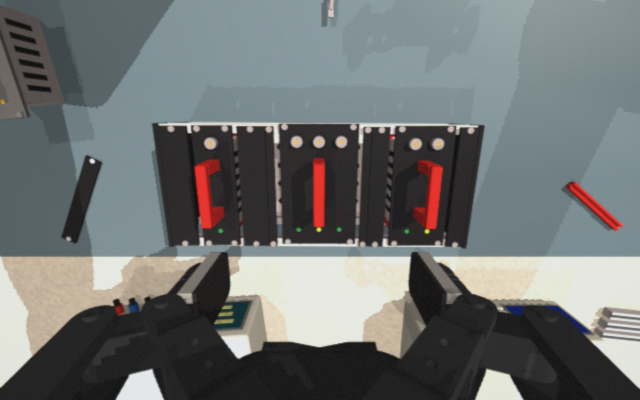

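View pics/e2.png

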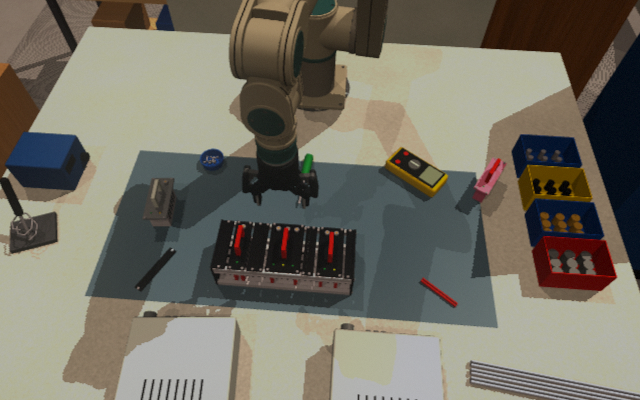

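View pics/e3.png

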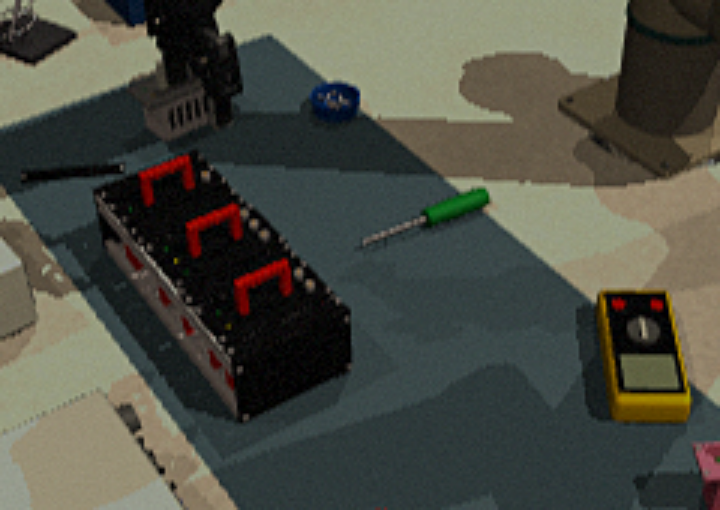

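```bash
python3 -m handwheel '[[0,0,0,0,1],[0,0,0,0,1],[0,0,0,0,1]]' && python3 -c "
from h import *
print(ctrl.hand_in())"
```

```text
time_s: 32.83
tool_pos: [656.1, -15.6, 256.1]
eef_rot: [0.5, -0.5, 0.5, 0.5]
contact_force: [0.6, -0.5, 0.6]
gripper_width: 1.001
the job is handed in; nothing more can be done
None
```

All three red-handled modules are in their matching bays. The narrow one is in the left bay as seen by the scene camera, the wide one in the middle and the medium one on the right. I lowered each until the force showed it resting on the rails, then released it. I handed the job in at about 33 s, and the hand-in gave no verdict.

- **Fit:** In the last wrist, scene and side pictures, all three panels look flat on the rails, with gaps on both sides.
- **Largest offsets:** The wide module sits about 2–3 mm off along x and under 1 mm along y, against a 10 mm tolerance. I judged this by eye and from pixels; I did not do a final pose fit of the seated modules.
- **Arm:** It stood clear, with only sensor noise in the force reading.
- **Bystanders:** The screwdriver, multimeter, grey module and pink look-alike appear where they were, judged by eye only. I never touched them.
- **Disagreement between cameras:** The side camera put the frame about 5 mm farther along y than the scene camera did. I used the wrist camera's view of each bay for the final alignment instead.

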